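# Punch-mark the bay plates and weigh down the stack

### The arm

A 6-joint arm with a two-finger parallel gripper is mounted at the origin on the work surface. World frame = base frame: x ahead of the robot, y to its left, z up, the work surface at z = 0. Lengths are in m, angles in rad, forces in N, time in s.
With the tool pointing down it reaches from about 0.325 to 1 m from the base axis. Payload 5.1 kg.
Tool frame: the origin (TCP) lies at the very end of the fingers, on their centre line; the grasp point (between the pads) lies 19 mm behind it; z points along the fingers, x is the direction in which the jaws open and shut, and the axes are right-handed (so a half turn about z gives the same grasp; the last joint's range is limited). The gripper opens to 85 mm and grips with 20 to 120 N. Pads are 22 mm wide; open, the fingers measure 114 mm over their backs; the gripper's body (76 mm by 85 mm) begins 54 mm behind the grasp point. The pads swing forward as they close: fully open they stand 13 mm farther back than shut.
Start: joints at [-1.276, 0.124, 1.65, -0, 1.367, -0.083], TCP at [0.24, -0.604, 0.211] pointing down, gripper open.
Joint ranges: [-2.61, 2.61], [-1.02, 2.33], [0.03, 2.71], [-1.35, 4.49], [0.32, 2.68], [-2.91, 2.91]. Speed limits (rad/s): [2.57, 2.57, 3.14, 3.14, 3.14, 3.14].

### API

Orientations are given as a unit quaternion [w, x, y, z].
In Python, from rig import robot gives the robot as it stands.
- The arm moves only by the tool carry_out, never from a script. Its argument "rows" is text: rows parted by semicolons, each of 7 numbers parted by spaces: the turn, a rotation vector about the world's x, y, z scaled (see below), then the shift along the world's x, y, z scaled (see below), then the closure, from 0 (fully open) to 1 (shut). A call has 1 to 20 rows; each row is the pose to reach, as a shift and turn from the pose commanded when the call began, turning the shorter way round; what a row does not reach only later rows make up. The controller multiplies each number of a shift by 0.2 m and each number of a turn by 360 degrees. A row lasts 1/10 s, in which the tool goes at most 50 mm and 8.59 degrees, less where a joint would pass 70% of its speed; a pose out of reach is approached as far as the arm can. A call with a number of a shift or a turn outside -1 to 1 is refused whole. A call with a gripper value outside its range is refused whole. The fingers move at their own pace and stop on an object; the grip force is fixed at half the most. Time passes only in rows, so rows that repeat a pose let the fingers close. It gives the time, the measured TCP pose, the force and the opening at its end, in the units of the state.
- robot.get_state(): the state, without advancing time (a new reading comes with each control period).
- robot.snapshot(name): name is "side" or "top"; returns a dict with "img" (480x640x3 uint8, red, green, blue), "range_z" (480x640 float32, m along the optical axis (not along the pixel's ray), 0 where there is no reading), "K" (3x3 intrinsics, pixels), "camera_from_world" (4x4, takes a point from world to camera coordinates). Camera axes: x right, y up, looking along -z (the intrinsics and any distortion apply to the point x, -y, -z); pixel columns grow to the right and rows downward; lengths in m; the calibration is good to about 2 mm. A picture is of the moment at which its call begins.
- robot.job_done(): hands the job in, once; it reports no verdict.
Trained networks look in the newest picture that a camera, given by its name, has taken for a name from the list of things; names that differ only in an ending like _2 or _b are one class to them, and where a whole thing is asked for, a point or a joint stands for the part that bears it (a point fixed in the world has none). Each returns a list of dicts, best first, with "conf" (0 to 1); they miss things now and then, are a little off and sometimes report something else, mostly with a low value. They report only what shows in the picture. A call takes as long as a camera call.
- robot.outline_of(camera, target): "pixels" (480x640 bool, what is visible of it).
- robot.tip_of(camera, target): "location" ([x, y, z] in m, in world coordinates, good to about 4 mm: a listed point, or the origin of a listed thing).
The state is a dict: "clock": time; "joint_pos": joint angles; "qd": joint speeds; "effort": joint torques, N m; "ee_pos": TCP position; "eef_rot": TCP orientation; "ft_force": force on the tool from outside, world axes, zero at the start; "wrist_torque": the same for the moment, N m; "width": opening from 0.0 (shut) to 1.0 (fully open).
Only numpy, scipy, OpenCV 4.12 (cv2) and the standard library are available. Lean on these libraries where they do the work, as an engineer would, in place of code of your own. Each camera call takes 0.05 s, during which the arm holds its last target.

### The job

Working one plate at a time from the longest to the shortest, slide each white blank plate flat under the bench punch until the pin stands over the middle of its printed ring, press the knob down firmly so that the pin strikes inside the ring, then draw the plate out and lay it flat, centred and square, on the rubber-topped board, each shorter plate on top of the longer one. There may be two or three plates. When all are stacked, stand the brass weight on the middle of the stack, and leave the other things on the deck alone.

Things in the scene. Friction and masses are not known exactly. Their poses are not given: they have to be found in the camera images.
- plate_l: the long blank bay plate, a white laminate slab 200 x 64 x 10 mm. Origin: centre of its underside; x along its length, towards the end with the ring mark; z up. Absent in some runs. About 0.17 kg (varies)
- mark_l (a point): the centre of the printed mark (black ring, 12 mm inner and 16 mm outer diameter, with a dot in the middle) on the top face of the long plate, 70 mm from the plate's centre along its x and 12 mm along its y
- plate_m: the middle blank bay plate, a white laminate slab 165 x 54 x 10 mm. Origin: centre of its underside; x along its length, towards the end with the ring mark; z up. Absent in some runs. About 0.12 kg (varies)
- mark_m (a point): the centre of the printed mark (black ring, 12 mm inner and 16 mm outer diameter, with a dot in the middle) on the top face of the middle plate, 55 mm from the plate's centre along its x and -10 mm along its y
- plate_s: the short blank bay plate, a white laminate slab 130 x 44 x 10 mm. Origin: centre of its underside; x along its length, towards the end with the ring mark; z up. Absent in some runs. About 0.08 kg (varies)
- mark_s (a point): the centre of the printed mark (black ring, 12 mm inner and 16 mm outer diameter, with a dot in the middle) on the top face of the short plate, 40 mm from the plate's centre along its x and 6 mm along its y
- punch: grey bench punch bolted to the deck. Origin on the deck straight under the punch tip (a dark 40 mm disc shows the place); its x points from the tip back to the column, so plates slide in along +x from its open front. Column and foot begin 70 mm behind the tip; the overhead arm is 34 mm wide, 70 to 115 mm above the deck, and ends 16 mm in front of the tip; below it a 26 mm diameter sleeve comes down to 42 mm above the deck. Plates lie directly on the deck under it
- punch_tip (a point): the lower end of the 8 mm steel punch pin, 22 mm above the deck at rest (12 mm above a plate); moves down with the plunger
- knob_top (a point): centre of the top of the punch's black knob, 36 mm diameter, 155 mm above the deck at rest; press it straight down
- plunger (a joint): travel of the sprung plunger (m): 0 at rest, grows as the knob is pressed, meets a plate at 0.012, end stop 0.016. The spring needs about 1 N to start and 3 N at 0.012; it returns by itself. A push of 6 to 8 N strikes the plate
- board: finished-work board fixed to the deck, plywood 240 x 110 mm with a black rubber top 12 mm above the deck. Origin: its centre at deck level; x along its length
- weight: brass parcel weight, about 0.7 kg (varies): drum 54 mm diameter and 38 mm high, neck, and a knob 26 mm diameter between 48 and 68 mm above its underside. Origin: centre of its underside
- mug: white mug, 76 mm diameter, 88 mm high; bystander, origin centre of underside
- whistle: red plastic whistle, 50 mm long, 22 mm high; bystander, origin under the round end
- clip: steel bulldog clip lying on the deck, 50 x 62 mm, 25 mm high; bystander, origin centre of underside
- tape: cardboard core ring, 100 mm diameter, 48 mm high; bystander, origin centre of underside
- parcel: cardboard parcel 120 x 90 x 60 mm; bystander, origin centre of underside
- stapler: black stapler 130 x 34 mm, 44 mm high; bystander, origin centre of underside
- padlock: brass padlock lying flat, 80 x 45 x 24 mm; bystander, origin centre of underside of its case

How it is judged:
On the way, in this order (a step that is already met when the one before it is completed fails the run):
1. the long plate is struck: plate on the deck, pin pressed on it inside its ring (6 mm of the dot) (contact force between punch and plate_l above 1 N and height (world z) of mark_l below 0.014 m and horizontal distance between mark_l and punch_tip below 0.006 m), for 0.1 s.
2. the long plate lies released on the board or stack, centred within 20 mm and square within 0.2 rad (horizontal distance between plate_l and board below 0.02 m and angle between the x axis of plate_l and the x axis of board, either way round below 0.2 rad and angle between plate_l's own z axis and vertical below 0.06 rad and height (world z) of plate_l between 0.009 and 0.037 m and linear speed of plate_l below 0.03 m/s and contact force between the fingers and plate_l below 0.1 N), for 0.2 s.
3. the middle plate is struck: plate on the deck, pin pressed on it inside its ring (6 mm of the dot) (contact force between punch and plate_m above 1 N and height (world z) of mark_m below 0.014 m and horizontal distance between mark_m and punch_tip below 0.006 m), for 0.1 s.
4. the middle plate lies released on the board or stack, centred within 20 mm and square within 0.2 rad (horizontal distance between plate_m and board below 0.02 m and angle between the x axis of plate_m and the x axis of board, either way round below 0.2 rad and angle between plate_m's own z axis and vertical below 0.06 rad and height (world z) of plate_m between 0.009 and 0.037 m and linear speed of plate_m below 0.03 m/s and contact force between the fingers and plate_m below 0.1 N), for 0.2 s.
5. the short plate is struck: plate on the deck, pin pressed on it inside its ring (6 mm of the dot) (contact force between punch and plate_s above 1 N and height (world z) of mark_s below 0.014 m and horizontal distance between mark_s and punch_tip below 0.006 m), for 0.1 s.
6. the short plate lies released on the board or stack, centred within 20 mm and square within 0.2 rad (horizontal distance between plate_s and board below 0.02 m and angle between the x axis of plate_s and the x axis of board, either way round below 0.2 rad and angle between plate_s's own z axis and vertical below 0.06 rad and height (world z) of plate_s between 0.009 and 0.037 m and linear speed of plate_s below 0.03 m/s and contact force between the fingers and plate_s below 0.1 N), for 0.2 s.
7. the brass weight stands released on top of the stack (horizontal distance between weight and board below 0.02 m and angle between weight's own z axis and vertical below 0.08 rad and linear speed of weight below 0.03 m/s and height (world z) of weight below 0.047 m and z of weight in the frame of plate_l above 0.007 m and z of weight in the frame of plate_m above 0.007 m and z of weight in the frame of plate_s above 0.007 m and contact force between the fingers and weight below 0.1 N), for 0.2 s.
At the end, for the whole second after the job is handed in: Every plate present lies flat (0.06 rad) and still on the board, centre within 20 mm of the board's centre and square to it within 0.2 rad (either way round), shorter ones above longer ones; the brass weight stands upright (0.08 rad) and still on top, within 20 mm of the board's centre (horizontal distance between each of plate_l, plate_m, plate_s, weight and board below 0.02 m and angle between the x axis of each of plate_l, plate_m, plate_s and the x axis of board, either way round below 0.2 rad and angle between each of plate_l, plate_m, plate_s's own z axis and vertical below 0.06 rad and height (world z) of plate_l between 0.009 and 0.037 m and linear speed of each of plate_l, plate_m, plate_s, weight below 0.03 m/s and height (world z) of plate_m between 0.009 and 0.037 m and height (world z) of plate_s between 0.009 and 0.037 m and z of each of plate_m, plate_s, weight in the frame of plate_l above 0.007 m and z of each of plate_s, weight in the frame of plate_m above 0.007 m and angle between weight's own z axis and vertical below 0.08 rad and height (world z) of weight below 0.047 m and z of weight in the frame of plate_s above 0.007 m); the robot touches nothing.
It fails at once if a bystander is shoved more than 8 cm (distance of any of mug, whistle, clip, tape, parcel, stapler, padlock from where it was at the start of the episode above 0.08 m).
It fails at once if the mug is tipped over (angle between mug's own z axis and vertical above 0.7 rad).
Of plate_l, plate_m, plate_s only 2 to 3 are there at a start; the rules pass over those that are not, and their reading is None.
At some moment in a run one of plate_l, plate_m, plate_s, weight may be knocked a few centimetres aside while the robot is not near it.
Once in a run the grip may slacken for a moment while it holds something.
It also fails if it takes over 210 s, if anything falls off the work surface, if the arm or the gripper's body presses on something with over 40 N, if the wrist force passes 120 N, or if a joint passes its speed limit or range.

## Working session

There is one attempt and no reset: what is moved stays moved. The work goes in short steps, Python scripts to look and compute and a tool call to move; the robot and the scene stay as the last step left them, time stands still between calls to the robot, and variables do not carry over. Pictures are saved under pics/ and viewed, and the job is handed in when it is done.

Besides the shell and the picture viewer there is one more tool, called as name(argument=value, ...) on one line, values as JSON. carry_out: Moves the arm, as the interface text tells. Shifts and turns lie within -1 to 1; 1 stands for 0.2 m of shift or 360 degrees of turn. Its arguments: {"type":"object","properties":{"rows":{"type":"string"}},"required":["rows"]}

```bash
mkdir -p pics; ls
python3 - <<'E'
from rig import robot
import cv2
s=robot.get_state();print({k:(v if not hasattr(v,'round') else v) for k,v in s.items()})
for n in("top","side"):
    d=robot.snapshot(n);cv2.imwrite(f"pics/{n}0.png",d["img"][:,:,::-1]);print(n,d["K"],d["camera_from_world"])
E
```

```text
pics
{'clock': 0.0, 'joint_pos': array([-1.27555406e+00,  1.24488148e-01,  1.65169106e+00,  5.63015385e-06,
        1.36748519e+00, -8.26182324e-02]), 'qd': array([ 1.30011327e-04, -5.64914412e-04,  5.14195188e-04,  1.71423802e-03,
        2.29070466e-05,  1.22688964e-03]), 'effort': array([ 2.46488002e-03, -4.23610425e+01, -3.65453017e+01,  1.30718386e-04,
        6.87783089e-03,  7.02307460e-06]), 'ee_pos': array([ 0.23957834, -0.6035315 ,  0.21005395]), 'eef_rot': array([-6.52757001e-04,  8.27324064e-01, -5.61723971e-01, -8.04328528e-04]), 'ft_force': array([-0.08778366,  0.46805556,  0.90382637]), 'wrist_torque': array([ 0.03797022, -0.06905082,  0.09202247]), 'width': 1.000274293617948}
top [[545.85811706   0.         318.83728951]
 [  0.         545.85811706 233.93154508]
 [  0.           0.           1.        ]] [[ 0.02744937 -0.99961211 -0.00470774  0.02378429]
 [ 0.9906482   0.02657294  0.13382837 -0.50980237]
 [-0.13365136 -0.00833722  0.99099334 -1.28375602]
 [ 0.          0.          0.          1.        ]]
side [[571.83956077   0.         321.05004033]
 [  0.         571.83956077 233.60434353]
 [  0.           0.           1.        ]] [[-0.86550721 -0.50069054  0.01436144  0.4495293 ]
 [ 0.2697193  -0.441701    0.85565865 -0.22034471]
 [-0.42207673  0.74445229  0.5173413  -1.51904306]
 [ 0.          0.          0.          1.        ]]
```

View pics/top0.png

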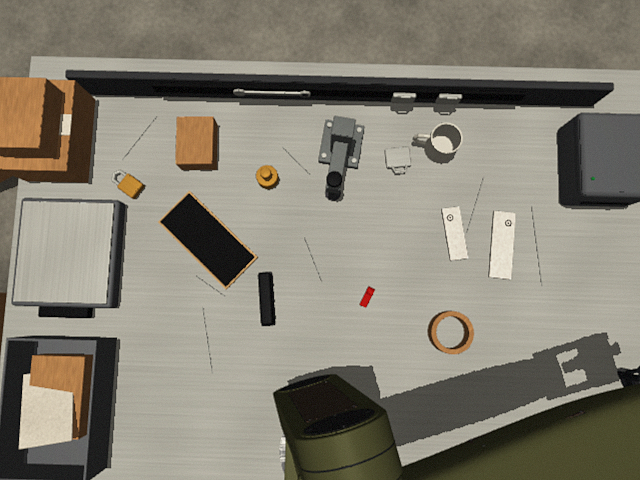

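View pics/side0.png

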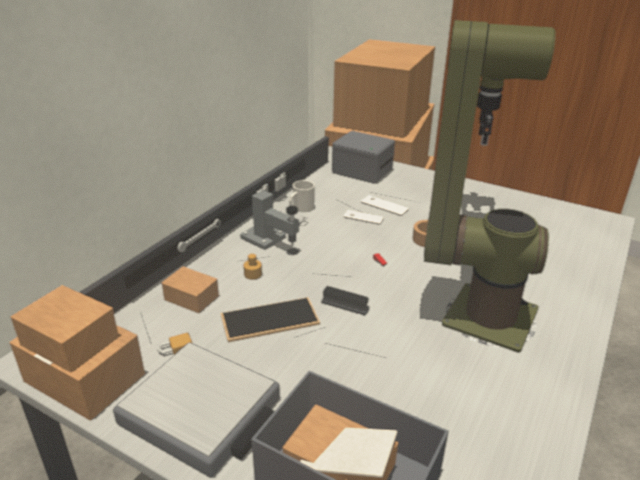

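The top view shows two plates at about (454,233) and (502,245), the punch tip near (335,190), the board at (208,240) and the weight at (266,177). In the side view, nothing suggests a third plate. Next I'll measure.

```bash
cat > h.py <<'E'
import numpy as np, cv2
from rig import robot
def ray(d,u,v,z=None,depth=None):
    K=d["K"];T=d["camera_from_world"];R=T[:3,:3];t=T[:3,3]
    p=np.array([(u-K[0,2])/K[0,0],-(v-K[1,2])/K[1,1],-1.0])
    o=-R.T@t;r=R.T@p
    if depth is not None: return o+depth*r
    return o+(z-o[2])/r[2]*r
def proj(d,P):
    c=d["camera_from_world"]@np.r_[P,1.];K=d["K"]
    return K[0,0]*c[0]/-c[2]+K[0,2], K[1,1]*-c[1]/-c[2]+K[1,2]
def maskw(d,m,z):
    v,u=np.nonzero(m);return np.array([ray(d,a,b,z)[:2] for a,b in zip(u,v)])
def maskd(d,m):
    v,u=np.nonzero(m);return np.array([ray(d,a,b,depth=d["range_z"][b,a]) for a,b in zip(u,v) if d["range_z"][b,a]>0])
def rect(d,m,z):
    c,_=cv2.findContours(m.astype(np.uint8),cv2.RETR_EXTERNAL,cv2.CHAIN_APPROX_NONE)
    c=max(c,key=cv2.contourArea)[:,0]
    P=np.array([ray(d,a,b,z)[:2] for a,b in c])
    (cx,cy),(w,h),a=cv2.minAreaRect((P*1000).astype(np.float32))
    if w<h: w,h=h,w;a+=90
    return np.array([cx,cy]).round(1),round(w,1),round(h,1),(a+90)%180-90
E
python3 - <<'E'
from h import *
D={n:robot.snapshot(n) for n in("top","side")}
for t in["plate_l","plate_m","plate_s","board"]:
    for n in D:
        for o in robot.outline_of(n,t)[:3]:
            m=o["pixels"]; W=maskd(D[n],m)
            print(t,n,round(o["conf"],2),m.sum(),"medz",np.median(W[:,2]).round(4) if len(W) else None,rect(D[n],m,0.012 if t=="board" else .01))
for t in["plate_l","plate_m","plate_s","mark_l","mark_m","mark_s","punch","punch_tip","knob_top","board","weight","mug","whistle","clip","tape","parcel","stapler","padlock"]:
    for n in D:
        for o in robot.tip_of(n,t)[:2]: print(t,n,round(o["conf"],2),np.round(o["location"],4))
E
```

```text
plate_l top 0.83 962 medz 0.0093 (array([ 525.5, -293.6]), 132.0, 45.9, 8.464067459106445)
plate_l top 0.82 1516 medz 0.0094 (array([ 500.6, -409.8]), 167.2, 55.8, -4.787178039550781)
plate_l side 0.96 441 medz 0.0098 (array([ 494.4, -405.3]), 172.0, 72.2, -5.2127227783203125)
plate_l side 0.86 302 medz 0.0102 (array([ 522.1, -291.4]), 128.0, 57.0, 8.960022926330566)
plate_l side 0.59 1814 medz 0.056 (array([753.1, 323.2]), 179.6, 153.1, 1.8338481187820435)
plate_m top 0.83 962 medz 0.0093 (array([ 525.5, -293.6]), 132.0, 45.9, 8.464067459106445)
plate_m top 0.82 1516 medz 0.0094 (array([ 500.6, -409.8]), 167.2, 55.8, -4.787178039550781)
plate_m side 0.96 441 medz 0.0098 (array([ 494.4, -405.3]), 172.0, 72.2, -5.2127227783203125)
plate_m side 0.86 302 medz 0.0102 (array([ 522.1, -291.4]), 128.0, 57.0, 8.960022926330566)
plate_m side 0.59 1814 medz 0.056 (array([753.1, 323.2]), 179.6, 153.1, 1.8338481187820435)
plate_s top 0.83 962 medz 0.0093 (array([ 525.5, -293.6]), 132.0, 45.9, 8.464067459106445)
plate_s top 0.82 1516 medz 0.0094 (array([ 500.6, -409.8]), 167.2, 55.8, -4.787178039
[... 2307 characters left out ...]
589  0.0041]
mug side 0.7 [ 0.2835 -0.28   -0.001 ]
whistle top 0.63 [ 0.3782 -0.0932 -0.0039]
whistle side 0.41 [ 3.806e-01 -8.860e-02 -2.000e-04]
clip top 0.59 [ 7.154e-01 -1.569e-01 -7.000e-04]
clip side 0.69 [ 0.5522 -0.4269  0.012 ]
clip side 0.62 [ 0.7106 -0.1588  0.    ]
tape top 0.79 [ 0.2838 -0.2783 -0.0013]
tape side 0.57 [ 0.285  -0.2776 -0.0009]
parcel top 0.66 [ 0.7291  0.3459 -0.0036]
parcel side 0.9 [0.7296 0.347  0.0015]
stapler top 0.62 [ 0.3534  0.1546 -0.0021]
stapler side 0.73 [0.3531 0.154  0.0005]
stapler side 0.39 [0.6195 0.5083 0.0047]
padlock top 0.8 [ 0.6237  0.5083 -0.0028]
padlock side 0.8 [ 6.20e-01  5.05e-01 -4.00e-04]
padlock side 0.62 [ 0.2841 -0.2821  0.0006]
```

Two plates are present: m (167x56 measured) and s (132x46 measured). Their marks agree with the given offsets. Next come the punch axis, knob, dark disc and weight.

Run:
```python
from h import *
D={n:robot.snapshot(n) for n in("top","side")}
for n in D:
    d=D[n]
    for t in ["knob_top","punch","weight"]:
        for o in robot.outline_of(n,t)[:1]:
            W=maskd(d,o["pixels"]);print(t,n,o["conf"],len(W),np.percentile(W[:,2],[1,50,99]).round(3))
    # depth cloud near punch
    m=np.zeros((480,640),bool)
    v,u=np.nonzero(d["range_z"]>0)
    W=np.array([ray(d,a,b,depth=d["range_z"][b,a]) for a,b in zip(u[::1],v[::1])])
    s=(abs(W[:,0]-.68)<.13)&(abs(W[:,1]-0)<.09)
    W=W[s]
    k=W[W[:,2]>.150]; print(n,"knob",len(k),k.mean(0).round(4),np.ptp(k,0).round(3), ((k.max(0)+k.min(0))/2).round(4))
    a=W[(W[:,2]>.10)&(W[:,2]<.125)]; print("armtop",len(a),a[:,2].mean(), a.min(0).round(3),a.max(0).round(3))
    if len(a)>20: print("axis/rect",cv2.minAreaRect((a[:,:2]*1000).astype(np.float32)))
    f=W[(W[:,2]>.004)&(W[:,2]<.06)]; print("low",len(f),f.min(0).round(3),f.max(0).round(3),cv2.minAreaRect((f[:,:2]*1000).astype(np.float32)))
    # crop
    u0,v0=map(int,proj(d,[.66,.01,.05])); h=50 
    c=d["img"][v0-h:v0+h,u0-h:u0+h,::-1]; cv2.imwrite(f"pics/p_{n}.png",cv2.resize(c,None,fx=6,fy=6,interpolation=cv2.INTER_NEAREST)); print("crop org",u0-h,v0-h)
    s=0
    w=[ray(d,a,b,depth=d["range_z"][b,a]) for a,b in zip(u,v)]; w=np.array(w); w=w[(abs(w[:,0]-.652)<.045)&(abs(w[:,1]-.167)<.045)&(w[:,2]>.06)]
    print("wknob",len(w),((w.max(0)+w.min(0))/2).round(4),np.ptp(w,0).round(3),w[:,2].max())
```

```text
knob_top top 0.63 209 [0.116 0.154 0.16 ]
punch top 0.91 2340 [-0.002  0.112  0.163]
weight top 0.73 415 [0.007 0.038 0.072]
top knob 632 [ 0.7019 -0.0049  0.1578] [0.161 0.062 0.016] [ 0.682  -0.0067  0.1581]
armtop 559 0.11447953269738843 [ 0.602 -0.032  0.1  ] [0.723 0.026 0.125]
axis/rect ((661.3455200195312, 0.9033775329589844), (49.52082061767578, 117.16961669921875), 81.94865417480469)
low 1202 [ 0.55  -0.09   0.004] [0.807 0.09  0.057] ((678.6176147460938, 0.115966796875), (256.48101806640625, 179.19017028808594), 0.0394146703183651)
crop org 281 121
wknob 94 [0.6507 0.1705 0.0671] [0.025 0.024 0.013] 0.0735843120512909
knob_top side 0.62 126 [0.007 0.15  0.159]
punch side 0.7 2163 [-0.002  0.083  0.162]
weight side 0.89 395 [0.001 0.036 0.07 ]
side knob 231 [ 0.7004 -0.0018  0.1572] [0.166 0.071 0.015] [ 0.6798 -0.0073  0.1574]
armtop 450 0.11282526910570002 [ 0.597 -0.041  0.1  ] [0.762 0.03  0.125]
axis/rect ((678.3246459960938, -6.969188690185547), (60.24908447265625, 163.56536865234375), 84.86312103271484)
low 861 [ 0.551 -0.088  0.004] [0.808 0.089 0.06 ] ((679.3306884765625, 1.3414382934570312), (259.19366455078125, 175.43690490722656), 0.891186535358429)
crop org 230 184
wknob 57 [0.6476 0.1705 0.0657] [0.026 0.027 0.011] 0.07124734435100966
```

View pics/p_top.png

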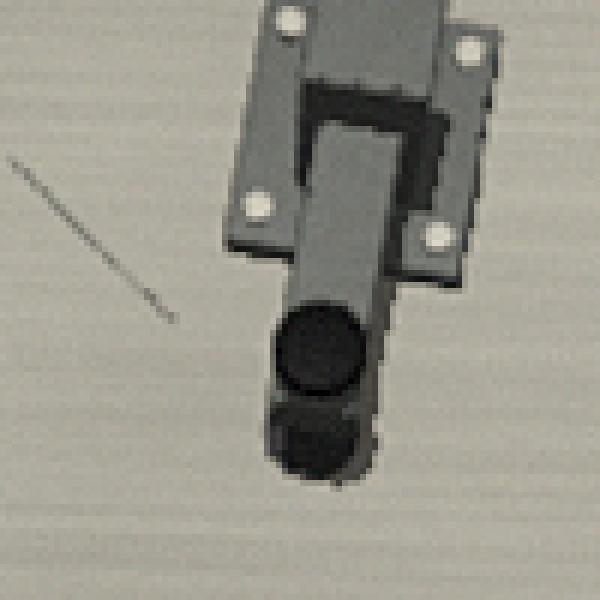

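View pics/p_side.png

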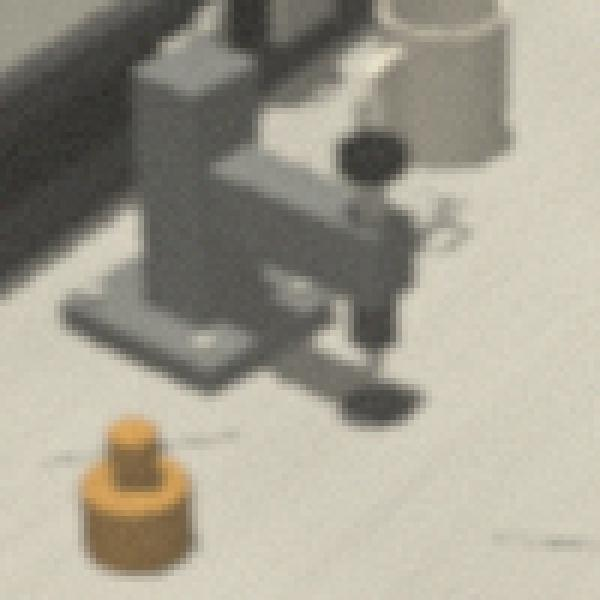

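Run:
```python
from h import *
d=robot.snapshot("top");s=robot.snapshot("side")
print("knob top", ray(d,281+320/6-.5,121+348/6-.5,.155))
print("knob side",ray(s,230+372/6-.5,184+155/6-.5,.148))
print("disc side",ray(s,230+380/6-.5,184+401/6-.5,.0))
print("tip side",ray(s,230+379/6-.5,184+374/6-.5,.022))
print("tipof",[robot.tip_of("side","punch_tip")[0]])
B=[ray(d,281+a/6-.5,121+b/6-.5,.012)[:2] for a,b in((290,20),(470,50),(257,205),(438,235))]
B=np.array(B);print(B)
for v in(B[0]-B[2],B[1]-B[3]):print(np.degrees(np.arctan2(v[1],v[0])))
v=B[0]-B[1];print(np.degrees(np.arctan2(v[1],v[0]))-90, "mid",B.mean(0))
v=B[2]-B[3];print(np.degrees(np.arctan2(v[1],v[0]))-90)
```

```text
knob top [0.6178157  0.00669784 0.155     ]
knob side [0.6213129  0.00370207 0.148     ]
disc side [ 0.62168138 -0.00118615  0.        ]
tip side [0.61734584 0.00612747 0.022     ]Traceback (most recent call last):
  File "<stdin>", line 7, in <module>
IndexError: list index out of range
```

Run:
```python
from h import *
d=robot.snapshot("top");s=robot.snapshot("side")
B=[ray(d,281+a/6-.5,121+b/6-.5,.012)[:2] for a,b in((290,20),(470,50),(257,205),(438,235))]
B=np.array(B);print(B)
for v in(B[0]-B[2],B[1]-B[3]):print(np.degrees(np.arctan2(v[1],v[0])))
for v in(B[0]-B[1],B[2]-B[3]):print(np.degrees(np.arctan2(v[1],v[0]))-90)
print("mid",B.mean(0))
# side disc: dark threshold near
g=s["img"].astype(int).sum(2)
np.set_printoptions(linewidth=250)
print(g[238:260,282:306]//3)
```

```text
[[ 0.79301734  0.02026843]
 [ 0.78190019 -0.05564604]
 [ 0.71256626  0.03203719]
 [ 0.70166857 -0.04372579]]
-8.322464389740857
-8.450787219036458
-8.331350726525244
-8.185239511352407
mid [ 0.74728809 -0.01176655]
[[ 97 114 134 161 180 160 125  82  70  73  75  72  76 103 156 195 202 199 199 199 201 199 198 204]
 [126 155 178 190 194 171 126  84  68  71  74  70  66 102 155 189 202 200 203 200 199 203 202 201]
 [148 183 199 203 197 177 140  94  73  73  69  71  77 106 158 188 202 198 200 200 199 202 200 203]
 [155 182 196 201 202 190 163 129 102  82  76  90 110 141 171 196 200 198 200 201 201 204 204 200]
 [129 148 169 184 193 200 191 172 144 113 106 121 152 174 191 200 204 200 201 201 199 201 202 202]
 [113 119 133 148 167 185 189 186 168 143 124 146 176 199 200 202 200 197 201 201 204 201 202 198]
 [111 108 112 120 133 144 155 165 160 140 129 150 186 197 202 199 198 199 203 203 207 200 201 199]
 [111 110 108 109 111 113 119 131 133 122 131 156 188 200 201 200 201 201 201 203 201 199 200 198]
 [109 110 109 113 110 109 112 111 112 119 133 160 177 188 193 201 202 203 203 201 200 201 200
[... 593 characters left out ...]
3 201]
 [199 199 196 190 165 131 101  95  88  81  75  76  73  80  97 126 159 186 201 202 201 200 199 201]
 [199 193 199 196 183 164 138 128 123 114 112 107 113 127 142 168 187 199 204 203 199 201 204 202]
 [193 194 197 199 193 190 180 169 164 161 157 158 167 178 186 192 201 201 202 202 202 202 204 203]
 [196 200 193 194 197 197 196 196 195 189 192 191 195 198 202 203 200 201 199 203 202 203 202 201]
 [196 194 195 195 198 198 202 199 200 199 199 200 201 202 203 199 201 203 200 201 202 200 200 199]
 [200 198 192 197 198 198 198 201 202 201 201 202 201 202 200 202 200 204 200 203 200 199 200 194]
 [198 197 201 196 197 199 197 199 199 198 200 199 204 204 199 199 203 198 204 200 198 199 195 197]]
```

Working values in the top-camera frame: the punch tip at (0.6185, 0.007) with heading -8.3°. Plate m is at (0.5005,-0.410), yaw -4.8°. First I'll move over plate m, taking its rear half.

carry_out(rows="0 0 -0.0733 0.5 0.5 0 0.2; 0 0 -0.0733 1 0.978 0 0.2; 0 0 -0.0733 1 0.978 0 0.2; 0 0 -0.0733 1 0.978 0 0.2; 0 0 -0.0733 1 0.978 0 0.2; 0 0 -0.0733 1 0.978 0 0.2; 0 0 -0.0733 1 0.978 0 0.2; 0 0 -0.0733 1 0.978 0 0.2")

```text
clock: 3.85
ee_pos: [0.44, -0.4082, 0.2114]
eef_rot: [-0.0, -0.678, 0.735, -0.0]
ft_force: [0.2, -0.5, -0.7]
width: 0.798
```

carry_out(rows="0 0 0 0.18 0 -0.3 0.2; 0 0 0 0.18 0 -0.7 0.2; 0 0 0 0.18 0 -0.7 0.2; 0 0 0 0.18 0 -0.7 0.2; 0 0 0 0.18 0 -0.7 0.2; 0 0 0 0.18 0 -0.7 0.2")

```text
clock: 4.45
ee_pos: [0.4767, -0.4109, 0.0748]
eef_rot: [-0.0, -0.677, 0.736, -0.003]
ft_force: [0.5, -0.1, 2.0]
width: 0.801
```

Run:
```python
from h import *
s=robot.get_state();print(s["clock"],s["ee_pos"],s["eef_rot"],s["ft_force"],s["width"])
for n in("top","side"):
    d=robot.snapshot(n);u,v=map(int,proj(d,s["ee_pos"]));print(n,proj(d,s["ee_pos"]))
    c=d["img"][max(v-60,0):v+60,u-70:u+70,::-1];cv2.imwrite(f"pics/a_{n}.png",cv2.resize(c,None,fx=5,fy=5));print(u-70,v-60)
```

```text
4.45 [ 0.47667176 -0.41094698  0.07484431] [-1.24206966e-06 -6.76800096e-01  7.36162078e-01 -2.65023854e-03] [ 0.45952572 -0.06890217  2.02128722] 0.8013274586577608
top (np.float64(511.11281840984145), np.float64(250.47755542851033))
441 190
side (np.float64(391.19721276765233), np.float64(189.35792822061518))
321 129
```

View pics/a_top.png

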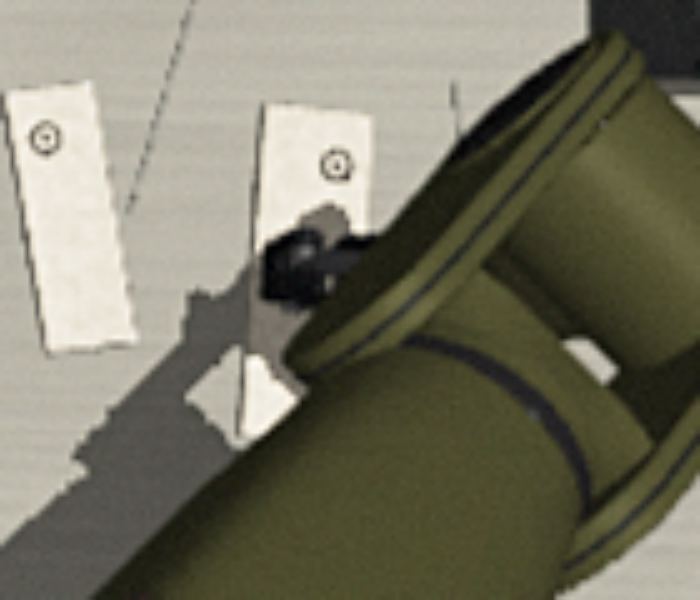

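View pics/a_side.png

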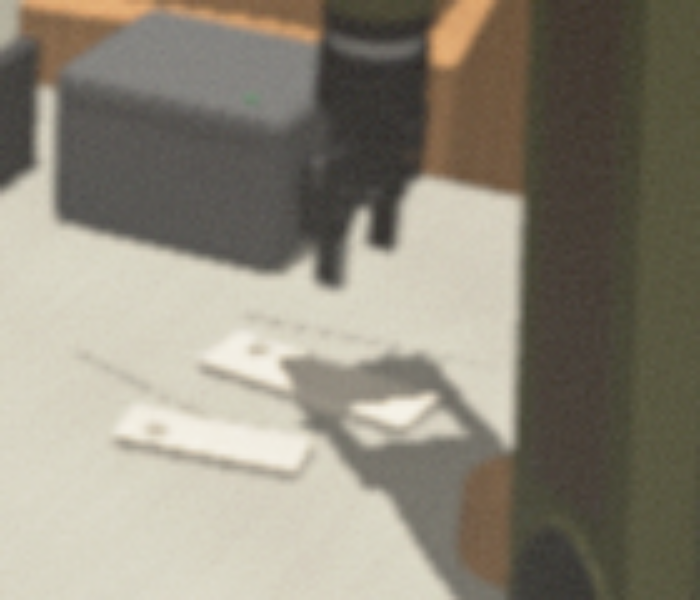

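Run:
```python
from h import *
s=robot.get_state();print(s["clock"],s["ee_pos"],s["eef_rot"],s["ft_force"],s["width"])
```

```text
4.55 [ 0.47703598 -0.410808    0.07531819] [ 5.88216389e-05 -6.76941412e-01  7.36030131e-01 -3.15712920e-03] [-0.10838322 -0.33159034  1.03042578] 0.7996356541338603
```

The fingers straddle plate m in both views: finger tips at about (387,185) and (397,178) in side, plate edges between them. Now I'll descend and feel for the deck.

carry_out(rows="0 0 0 0 0 -0.1 0.2; 0 0 0 0 0 -0.2 0.2; 0 0 0 0 0 -0.28 0.2; 0 0 0 0 0 -0.315 0.2; 0 0 0 0 0 -0.315 0.2; 0 0 0 0 0 -0.315 0.2; 0 0 0 0 0 -0.315 0.2; 0 0 0 0 0 -0.315 0.2")

```text
clock: 5.35
ee_pos: [0.4763, -0.4091, 0.0094]
eef_rot: [0.0, -0.677, 0.736, -0.001]
ft_force: [0.5, 0.1, -0.4]
width: 0.797
```

carry_out(rows="0 0 0 0 0 -0.02 0.2; 0 0 0 0 0 -0.02 0.2; 0 0 0 0 0 -0.02 0.2")

```text
clock: 5.65
ee_pos: [0.4756, -0.4084, 0.0041]
eef_rot: [0.0, -0.677, 0.736, 0.0]
ft_force: [-0.3, 0.3, 0.0]
width: 0.803
```

carry_out(rows="0 0 0 0 0 -0.02 0.2; 0 0 0 0 0 -0.02 0.2; 0 0 0 0 0 -0.02 0.2")

```text
clock: 5.95
ee_pos: [0.4756, -0.4084, -0.0]
eef_rot: [0.0, -0.677, 0.736, 0.0]
ft_force: [-0.4, 0.5, -0.2]
width: 0.798
```

carry_out(rows="0 0 0 0 0 -0.01 0.28; 0 0 0 0 0 -0.01 0.28; 0 0 0 0 0 -0.01 0.28; 0 0 0 0 0 -0.01 0.28")

```text
clock: 6.35
ee_pos: [0.4758, -0.4086, -0.0016]
eef_rot: [0.0, -0.677, 0.736, -0.0]
ft_force: [0.6, 0.6, -0.2]
width: 0.721
```

carry_out(rows="0 0 0 0 0 -0.01 0.28; 0 0 0 0 0 -0.01 0.28; 0 0 0 0 0 -0.01 0.28")

```text
clock: 6.65
ee_pos: [0.4757, -0.4085, -0.0038]
eef_rot: [0.0, -0.677, 0.736, 0.0]
ft_force: [0.2, -0.8, -0.6]
width: 0.722
```

carry_out(rows="0 0 0 0 0 0 0.3; 0 0 0 0 0 0 0.34; 0 0 0 0 0 0 0.38; 0 0 0 0 0 0 0.42; 0 0 0 0 0 0 0.5; 0 0 0 0 0 0 0.5; 0 0 0 0 0 0 0.5; 0 0 0 0 0 0 0.5")

```text
clock: 7.45
ee_pos: [0.4757, -0.4085, -0.0037]
eef_rot: [0.0, -0.677, 0.736, 0.0]
ft_force: [0.5, 0.2, -0.3]
width: 0.505
```

Run:
```python
from h import *
s=robot.get_state()
for n in("top","side"):
    d=robot.snapshot(n);u,v=map(int,proj(d,s["ee_pos"]));print(n,proj(d,s["ee_pos"]))
    c=d["img"][max(v-50,0):v+50,u-70:u+70,::-1];cv2.imwrite(f"pics/b_{n}.png",cv2.resize(c,None,fx=5,fy=5));print(u-70,v-50)
for t in ("plate_m","plate_s"):
  for n in("top","side"): print(t,n,[(round(o["conf"],2),np.round(o["location"],4)) for o in robot.tip_of(n,t)])
```

```text
top (np.float64(499.1909076339995), np.float64(254.1252897197505))
429 204
side (np.float64(389.4340325236718), np.float64(209.5326088998616))
319 159
plate_m top [(0.89, array([ 0.5238, -0.2974,  0.0008])), (0.86, array([ 0.4995, -0.4113,  0.0011])), (0.72, array([0.6555, 0.1666, 0.0023]))]
plate_m side [(0.97, array([ 0.4956, -0.4145,  0.0056])), (0.79, array([ 0.5228, -0.2971,  0.003 ])), (0.73, array([ 0.5641, -0.2823,  0.0092]))]
plate_s top [(0.89, array([ 0.5238, -0.2974,  0.0008])), (0.86, array([ 0.4995, -0.4113,  0.0011])), (0.72, array([0.6555, 0.1666, 0.0023]))]
plate_s side [(0.97, array([ 0.4956, -0.4145,  0.0056])), (0.79, array([ 0.5228, -0.2971,  0.003 ])), (0.73, array([ 0.5641, -0.2823,  0.0092]))]
```

View pics/b_side.png

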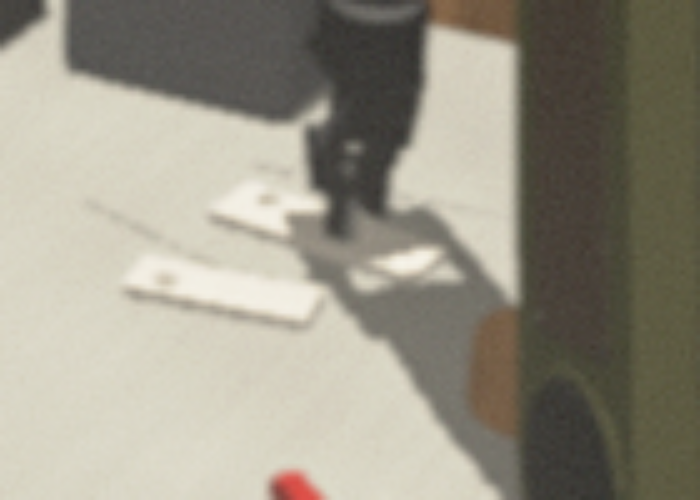

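View pics/b_top.png

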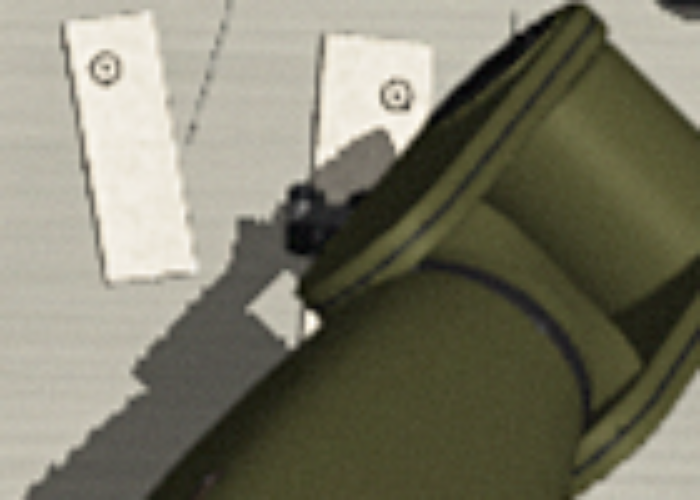

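carry_out(rows="0 0 0 0 0 0 0.6; 0 0 0 0 0 0 0.6; 0 0 0 0 0 0 0.6; 0 0 0 0 0 0 0.6")

```text
clock: 8.15
ee_pos: [0.4757, -0.4086, -0.0037]
eef_rot: [-0.0, -0.677, 0.736, 0.0]
ft_force: [0.1, 0.2, -0.3]
width: 0.395
```

Run:
```python
from h import *
s=robot.get_state();p=s["ee_pos"]
d=robot.snapshot("side")
v,u=np.nonzero(d["range_z"]>0)
W=np.array([ray(d,a,b,depth=d["range_z"][b,a]) for a,b in zip(u,v)])
g=d["img"][v,u].mean(1)
q=(np.linalg.norm(W[:,:2]-p[:2],axis=1)<.07)&(W[:,2]>.004)&(W[:,2]<.06)
for z0 in np.arange(.004,.06,.005):
    k=q&(W[:,2]>=z0)&(W[:,2]<z0+.005)
    for nm,kk in(("dark",k&(g<75)),("mid",k&(g>=75))):
        if kk.sum(): print(round(z0,3),nm,kk.sum(),"x",W[kk,0].min().round(3),W[kk,0].max().round(3),"y",W[kk,1].min().round(3),W[kk,1].max().round(3))
```

```text
0.004 mid 112 x 0.415 0.544 y -0.476 -0.344
0.009 mid 175 x 0.415 0.541 y -0.439 -0.375
0.014 mid 16 x 0.436 0.543 y -0.43 -0.378
0.019 dark 1 x 0.476 0.476 y -0.426 -0.426
0.019 mid 9 x 0.465 0.48 y -0.431 -0.381
0.024 dark 7 x 0.467 0.481 y -0.433 -0.386
0.024 mid 8 x 0.46 0.484 y -0.429 -0.377
0.029 dark 3 x 0.476 0.482 y -0.432 -0.386
0.029 mid 6 x 0.462 0.474 y -0.428 -0.379
0.034 dark 9 x 0.47 0.477 y -0.434 -0.374
0.034 mid 9 x 0.46 0.483 y -0.432 -0.373
0.039 dark 4 x 0.471 0.478 y -0.428 -0.376
0.039 mid 8 x 0.461 0.483 y -0.424 -0.38
0.044 dark 10 x 0.472 0.478 y -0.435 -0.373
0.044 mid 9 x 0.463 0.484 y -0.427 -0.375
0.049 dark 5 x 0.47 0.481 y -0.424 -0.377
0.049 mid 7 x 0.463 0.485 y -0.428 -0.381
0.054 dark 5 x 0.464 0.476 y -0.429 -0.384
0.054 mid 6 x 0.462 0.469 y -0.433 -0.377
0.059 dark 1 x 0.471 0.471 y -0.426 -0.426
```

The fingers closed above the plate: depth puts their ends at about 12–15 mm, so they sit farther back than I assumed. I'll reopen and feel down to the deck.

carry_out(rows="0 0 0 0 0 0 0.27; 0 0 0 0 0 0 0.27; 0 0 0 0 0 0 0.27; 0 0 0 0 0 0 0.27; 0 0 0 0 0 -0.02 0.27; 0 0 0 0 0 -0.02 0.27; 0 0 0 0 0 -0.02 0.27")

```text
clock: 8.9
ee_pos: [0.4755, -0.4084, -0.008]
eef_rot: [0.0, -0.677, 0.736, 0.0]
ft_force: [0.2, 0.5, 0.1]
width: 0.729
```

carry_out(rows="0 0 0 0 0 -0.01 0.27; 0 0 0 0 0 -0.01 0.27; 0 0 0 0 0 -0.01 0.27")

```text
clock: 9.2
ee_pos: [0.4757, -0.4085, -0.0098]
eef_rot: [-0.0, -0.677, 0.736, 0.0]
ft_force: [0.4, 0.5, 0.4]
width: 0.728
```

carry_out(rows="0 0 0 0 0 -0.01 0.27; 0 0 0 0 0 -0.01 0.27; 0 0 0 0 0 -0.01 0.27")

```text
clock: 9.5
ee_pos: [0.4757, -0.4086, -0.0117]
eef_rot: [-0.0, -0.677, 0.736, 0.0]
ft_force: [-0.3, -0.8, -0.6]
width: 0.729
```

Run:
```python
from h import *
s=robot.get_state();p=s["ee_pos"];print(p,s["ft_force"],s["width"])
for n in("side","top"):
    d=robot.snapshot(n);u,v=389,205
    if n=="side":
        c=d["img"][165:235,340:440,::-1];cv2.imwrite(f"pics/c_{n}.png",cv2.resize(c,None,fx=7,fy=7))
```

```text
[ 0.47568859 -0.40856195 -0.01174796] [-0.34009118 -0.75443001 -0.61089387] 0.7290901371379068
```

View pics/c_side.png

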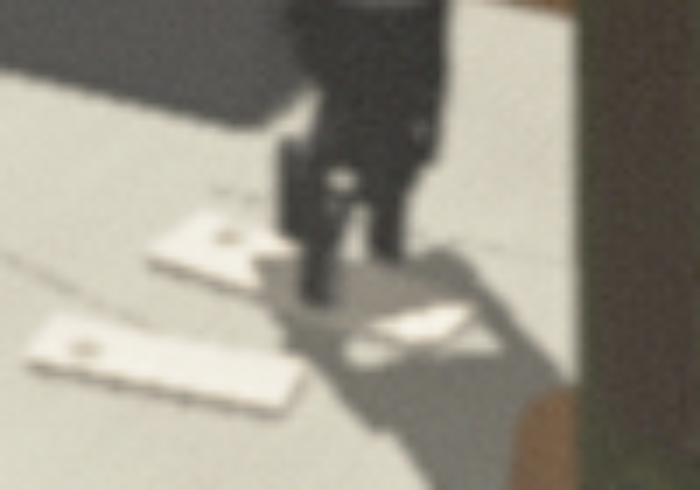

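carry_out(rows="0 0 0 0 0 -0.01 0.27; 0 0 0 0 0 -0.01 0.27; 0 0 0 0 0 -0.01 0.27")

```text
clock: 9.9
ee_pos: [0.4756, -0.4085, -0.0138]
eef_rot: [0.0, -0.677, 0.736, 0.0]
ft_force: [0.4, 0.1, -0.2]
width: 0.728
```

carry_out(rows="0 0 0 0 0 -0.005 0.27; 0 0 0 0 0 -0.005 0.27; 0 0 0 0 0 -0.005 0.27")

```text
clock: 10.2
ee_pos: [0.4757, -0.4086, -0.0147]
eef_rot: [0.0, -0.677, 0.736, 0.0]
ft_force: [-0.3, 0.2, 0.4]
width: 0.73
```

carry_out(rows="0 0 0 0 0 -0.005 0.27; 0 0 0 0 0 -0.005 0.27; 0 0 0 0 0 -0.005 0.27")

```text
clock: 10.5
ee_pos: [0.4757, -0.4085, -0.0157]
eef_rot: [-0.0, -0.677, 0.736, 0.0]
ft_force: [-0.0, 0.5, -0.1]
width: 0.73
```

carry_out(rows="0 0 0 0 0 0 0.3; 0 0 0 0 0 0 0.32; 0 0 0 0 0 0 0.34; 0 0 0 0 0 0 0.36; 0 0 0 0 0 0 0.38; 0 0 0 0 0 0 0.42; 0 0 0 0 0 0 0.46; 0 0 0 0 0 0 0.46; 0 0 0 0 0 0 0.46")

```text
clock: 11.4
ee_pos: [0.476, -0.409, -0.0144]
eef_rot: [-0.0, -0.677, 0.736, -0.0]
ft_force: [-2.7, 0.9, 6.3]
width: 0.588
```

Gripped: width stalled at 0.59 and the finger ends are touching the deck. Now I'll lift and check.

carry_out(rows="0 0 0 0 0 0.01 0.6; 0 0 0 0 0 0.05 0.6; 0 0 0 0 0 0.15 0.6; 0 0 0 0 0 0.25 0.6; 0 0 0 0 0 0.25 0.6; 0 0 0 0 0 0.25 0.6; 0 0 0 0 0 0.25 0.6")

```text
clock: 12.1
ee_pos: [0.4749, -0.4077, 0.0328]
eef_rot: [-0.0, -0.677, 0.736, 0.001]
ft_force: [-0.6, 0.5, -1.6]
width: 0.582
```

Run:
```python
from h import *
s=robot.get_state();p=s["ee_pos"];print(p,s["ft_force"],s["width"])
d=robot.snapshot("side")
c=d["img"][150:230,320:440,::-1];cv2.imwrite(f"pics/d_side.png",cv2.resize(c,None,fx=6,fy=6))
for n in("top","side"):
    if n=="top": robot.snapshot(n)
    for t in("plate_m","mark_m"):print(n,t,[(round(o["conf"],2),np.round(o["location"],4)) for o in robot.tip_of(n,t)])
```

```text
[ 0.47492619 -0.40768385  0.03279337] [-0.62704451  0.49694986 -1.55807012] 0.5820921554642147
top plate_m [(0.75, array([ 0.4964, -0.4089,  0.0463])), (0.66, array([ 0.5218, -0.2966,  0.0032]))]
top mark_m [(0.93, array([ 0.551 , -0.4246,  0.0544])), (0.93, array([ 0.5638, -0.2862,  0.0123]))]
side plate_m [(0.89, array([ 0.4988, -0.4132,  0.0508])), (0.7, array([ 6.208e-01,  5.100e-01, -6.000e-04])), (0.55, array([ 0.5262, -0.2975,  0.0047]))]
side mark_m [(0.81, array([ 0.5558, -0.4261,  0.0553])), (0.75, array([ 0.5626, -0.2835,  0.0114]))]
```

View pics/d_side.png

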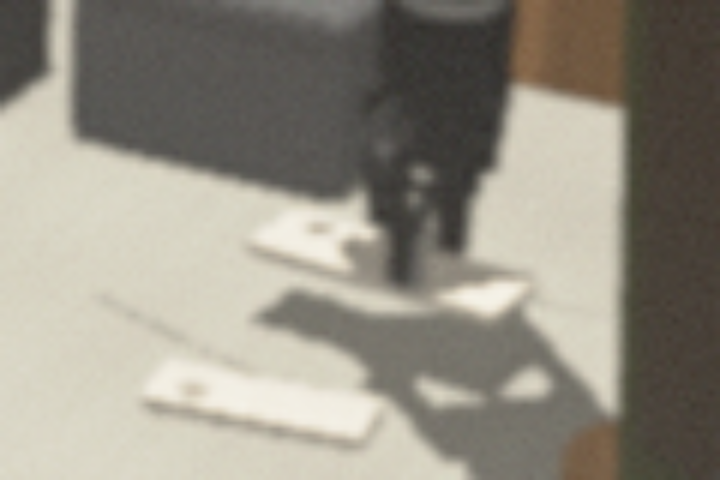

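Held level, with the underside at about 47 mm and the mark about 80 mm ahead of the TCP, as planned. Next I'll carry it to in front of the punch.

carry_out(rows="0 0 -0.0097 0 0.1 0 0.6; 0 0 -0.0097 0 0.25 0 0.6; 0 0 -0.0097 0 0.4 0 0.6; 0 0 -0.0097 0 0.55 0 0.6; 0 0 -0.0097 0 0.7 0 0.6; 0 0 -0.0097 0 0.85 0 0.6; 0 0 -0.0097 0 1 0 0.6")

```text
clock: 13.1
ee_pos: [0.4756, -0.2074, 0.0343]
eef_rot: [0.0, -0.654, 0.756, -0.0]
ft_force: [0.4, 0.6, -0.8]
width: 0.586
```

carry_out(rows="0 0 0 0 0.15 0 0.6; 0 0 0 0 0.3 0 0.6; 0 0 0 0 0.45 0 0.6; 0 0 0 0 0.6 0 0.6; 0 0 0 0 0.75 0 0.6; 0 0 0 0 0.9 0 0.6; 0 0 0 0 1 0 0.6; 0 0 0 0 1 0 0.6")

```text
clock: 13.9
ee_pos: [0.4755, -0.0067, 0.0342]
eef_rot: [0.0, -0.656, 0.755, 0.0]
ft_force: [-0.8, -0.7, -1.0]
width: 0.579
```

carry_out(rows="0 0 0 -0.017 0.1 0 0.6; 0 0 0 -0.017 0.231 0 0.6; 0 0 0 -0.017 0.231 0 0.6; 0 0 0 -0.017 0.231 0 0.6; 0 0 0 -0.017 0.231 0 0.6; 0 0 0 -0.017 0.231 0 0.6")

```text
clock: 14.5
ee_pos: [0.4725, 0.0367, 0.0343]
eef_rot: [-0.0, -0.654, 0.756, -0.0]
ft_force: [-0.2, -0.7, -1.5]
width: 0.577
```

```bash
cat > look.py <<'E'
from h import *
import sys
tag=sys.argv[1];P=np.array(eval(sys.argv[2]));names=sys.argv[3].split(",")
s=robot.get_state();print(s["clock"],s["ee_pos"].round(4),s["ft_force"].round(1),round(s["width"],3))
for n in("top","side"):
    d=robot.snapshot(n);u,v=map(int,proj(d,P));h=45;w=60
    u0=min(max(u-w,0),640-2*w);v0=min(max(v-h,0),480-2*h)
    cv2.imwrite(f"pics/{tag}_{n}.png",cv2.resize(d["img"][v0:v0+2*h,u0:u0+2*w,::-1],None,fx=6,fy=6,interpolation=cv2.INTER_CUBIC));print(n,"org",u0,v0)
    for t in names:
        if t: print(n,t,[(round(o["conf"],2),np.round(o["location"],4)) for o in robot.tip_of(n,t)])
a=[cv2.imread(f"pics/{tag}_{n}.png") for n in("top","side")]
cv2.imwrite(f"pics/{tag}.png",cv2.resize(np.hstack(a),(800,300),interpolation=cv2.INTER_AREA))
E
python3 look.py e "[.58,.02,.02]" mark_m,plate_m
```

```text
14.5 [0.4725 0.0367 0.0343] [-0.2 -0.7 -1.5] 0.577
top org 266 161
top mark_m [(0.97, array([ 0.5633, -0.286 ,  0.0115])), (0.61, array([0.5484, 0.0167, 0.057 ])), (0.16, array([ 0.7175, -0.1587, -0.0016]))]
top plate_m [(0.62, array([ 0.5234, -0.298 ,  0.0032]))]
side org 240 206
side mark_m [(0.87, array([0.5505, 0.0159, 0.0564])), (0.55, array([ 0.5641, -0.2835,  0.0098])), (0.44, array([ 0.2837, -0.2822, -0.0008])), (0.2, array([ 0.7458, -0.2613,  0.0023]))]
side plate_m [(0.81, array([0.4958, 0.0324, 0.0533])), (0.7, array([ 0.5262, -0.2997,  0.002 ])), (0.55, array([0.6218, 0.5113, 0.0024]))]
```

View pics/e.png

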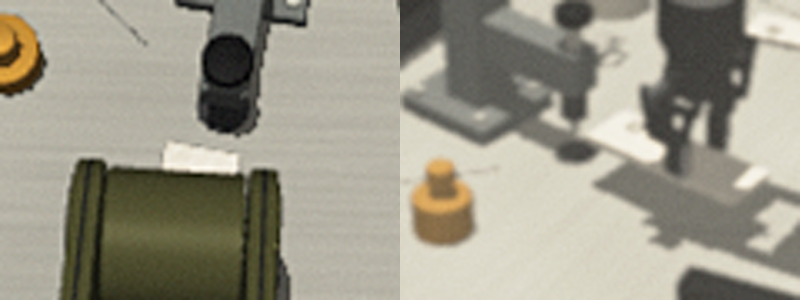

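Mark (0.5495, 0.016) agrees with the prediction. Now I'll lower to the deck and slide in by about (0.0685,-0.009).

carry_out(rows="0 0 0 0 0 -0.1 0.6; 0 0 0 0 0 -0.2 0.6; 0 0 0 0 0 -0.235 0.6; 0 0 0 0 0 -0.24 0.6; 0 0 0 0 0 -0.24 0.6; 0 0 0 0 0 -0.24 0.6")

```text
clock: 15.4
ee_pos: [0.4728, 0.0376, -0.0132]
eef_rot: [0.0, -0.655, 0.756, -0.0]
ft_force: [0.1, -0.0, -0.4]
width: 0.58
```

carry_out(rows="0 0 0 0.05 -0.0065 0 0.6; 0 0 0 0.1 -0.013 0 0.6; 0 0 0 0.15 -0.02 0 0.6; 0 0 0 0.2 -0.0263 0 0.6; 0 0 0 0.25 -0.033 0 0.6; 0 0 0 0.3 -0.04 0 0.6; 0 0 0 0.3425 -0.045 0 0.6; 0 0 0 0.3425 -0.045 0 0.6; 0 0 0 0.3425 -0.045 0 0.6; 0 0 0 0.3425 -0.045 0 0.6")

```text
clock: 16.4
ee_pos: [0.5404, 0.0287, -0.0139]
eef_rot: [-0.0, -0.655, 0.756, 0.0]
ft_force: [-0.5, 0.2, -1.8]
width: 0.579
```

```bash
python3 look.py f "[.6,.01,.02]" mark_m,plate_m,punch_tip,knob_top
```

```text
16.4 [ 0.5404  0.0287 -0.0139] [-0.5  0.2 -1.8] 0.579
top org 271 153
top mark_m [(0.61, array([ 0.5634, -0.2888,  0.0114]))]
top plate_m [(0.55, array([ 0.5218, -0.2982,  0.0012]))]
top punch_tip []
top knob_top [(0.59, array([0.6201, 0.0041, 0.1499]))]
side org 236 203
side mark_m [(0.93, array([0.619 , 0.0078, 0.01  ])), (0.9, array([ 0.5625, -0.2836,  0.0117]))]
side plate_m [(0.86, array([0.5616, 0.0214, 0.0037])), (0.77, array([ 0.524 , -0.2988,  0.002 ]))]
side punch_tip []
side knob_top [(0.65, array([0.3522, 0.1553, 0.0007])), (0.43, array([0.6228, 0.0045, 0.1552]))]
```

View pics/f_side.png

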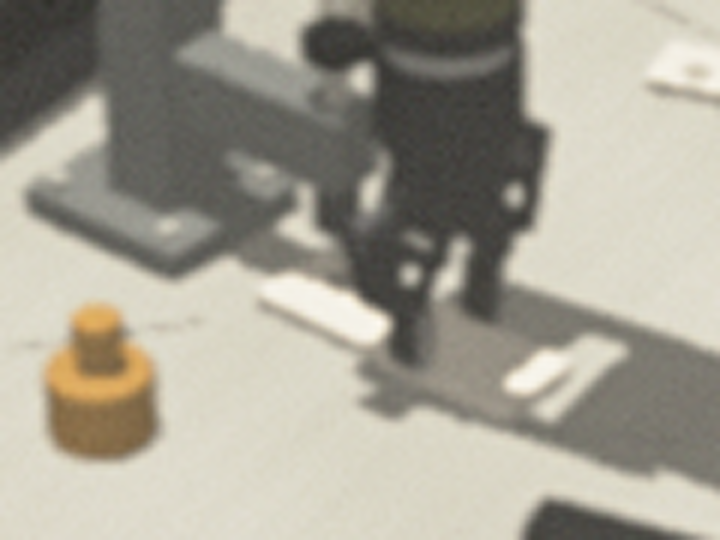

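carry_out(rows="0 0 0 0 0 -0.003 0.6; 0 0 0 0 0 -0.003 0.5; 0 0 0 0 0 -0.003 0.4; 0 0 0 0 0 -0.003 0.3; 0 0 0 0 0 0 0.25; 0 0 0 0 0 0 0.2; 0 0 0 0 0 0 0.2")

```text
clock: 17.6
ee_pos: [0.541, 0.0286, -0.0135]
eef_rot: [0.0, -0.655, 0.756, -0.0]
ft_force: [0.5, 0.6, -0.5]
width: 0.798
```

carry_out(rows="0 0 0 0 0 0.15 0.2; 0 0 0 -0.1 0 0.4 0.2; 0 0 0 -0.3 0 0.7 0.2; 0 0 0 -0.5 0 1 0.3; 0 0 0 -0.5 0 1 0.6; 0 0 0 -0.5 0 1 1; 0 0 0 -0.5 0 1 1; 0 0 0 -0.5 0 1 1; 0 0 0 -0.5 0 1 1; 0 0 0 -0.5 0 1 1")

```text
clock: 18.6
ee_pos: [0.4403, 0.0287, 0.1845]
eef_rot: [-0.001, -0.654, 0.756, 0.001]
ft_force: [0.5, -0.2, 0.5]
width: 0.0
```

```bash
python3 look.py g "[.6,.01,.02]" mark_m,plate_m,punch_tip,knob_top
```

```text
18.6 [0.4403 0.0287 0.1845] [ 0.5 -0.2  0.5] 0.0
top org 271 153
top mark_m [(0.73, array([0.6132, 0.0067, 0.0107])), (0.63, array([ 0.5627, -0.283 ,  0.0094]))]
top plate_m [(0.9, array([ 0.564 ,  0.0289, -0.0023])), (0.62, array([ 0.5255, -0.2981,  0.0028])), (0.33, array([0.6557, 0.1669, 0.0018]))]
top punch_tip [(0.36, array([ 0.4976,  0.3116, -0.0023]))]
top knob_top [(0.75, array([0.6169, 0.0049, 0.1505]))]
side org 236 203
side mark_m [(0.91, array([ 0.564 , -0.2828,  0.0073])), (0.76, array([0.6158, 0.0077, 0.0111])), (0.72, array([ 0.7082, -0.1575,  0.0028]))]
side plate_m [(0.77, array([0.5606, 0.0277, 0.007 ])), (0.57, array([ 0.5268, -0.2975,  0.0029]))]
side punch_tip [(0.26, array([0.6196, 0.0076, 0.0099]))]
side knob_top [(0.41, array([0.6214, 0.0074, 0.1582])), (0.21, array([ 0.7123, -0.1593,  0.0035]))]
```

View pics/g_side.png

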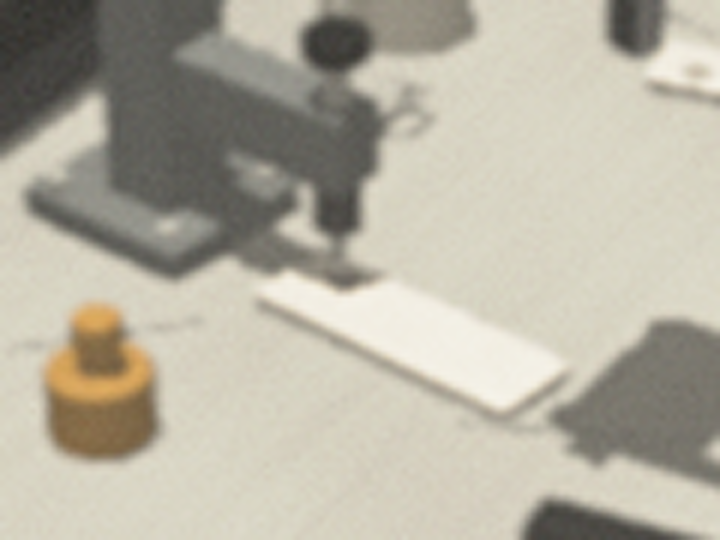

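View pics/g_top.png

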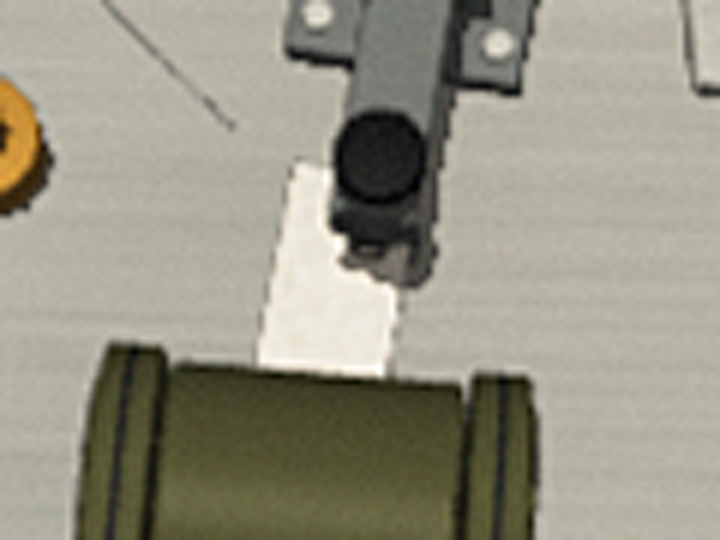

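Run:
```python
from h import *
a=[]
D={n:robot.snapshot(n) for n in("top","side")}
for n in D:
    d=D[n]
    for k in range(3):pass
    u,v=map(int,proj(d,[.6185,.007,.015]));print(n,u-20,v-17, "tip z.01 px",np.round(proj(d,[.6185,.007,.01]),2))
    im=d["img"][v-17:v+17,u-20:u+20,::-1].astype(float)
    im=np.clip((im-40)*1.5,0,255).astype(np.uint8)
    a.append(cv2.resize(im,None,fx=10,fy=10,interpolation=cv2.INTER_CUBIC))
cv2.imwrite("pics/h.png",np.hstack(a))
d=D["top"]
for n in D:
  o=robot.outline_of(n,"plate_m")[0];m=o["pixels"]
  print(n,o["conf"],m.sum(),rect(D[n],m,.01))
```

```text
top 312 174 tip z.01 px [332.4  191.91]
side 272 230 tip z.01 px [292.24 249.13]
top 0.87 995 (array([ 524.6, -294.7]), 130.4, 47.7, 9.214374542236328)
side 0.94 660 (array([559.3,  28.4]), 173.0, 64.5, -10.141311645507812)
```

View pics/h.png

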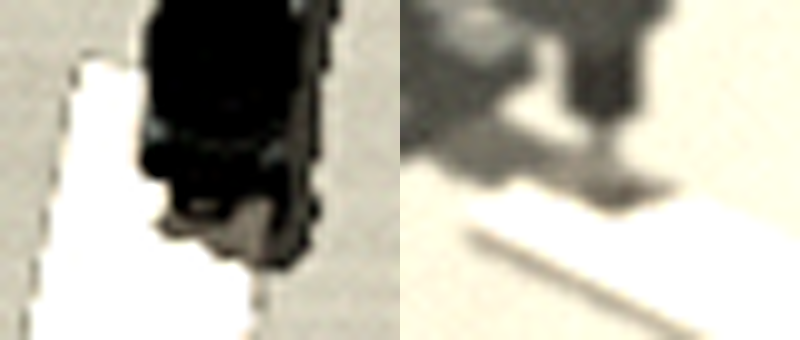

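Run:
```python
from h import *
a=[]
for n,(u,v) in {"side":(280,236)}.items():
    im=np.mean([robot.snapshot(n)["img"][v:v+24,u:u+30,::-1].astype(float) for k in range(6)],0)
    d=robot.snapshot(n)
    g=im.mean(2);np.set_printoptions(linewidth=250);print(g.round().astype(int))
    im=np.clip((im-60)*2.4,0,255).astype(np.uint8)
    a=cv2.resize(im,None,fx=24,fy=24,interpolation=cv2.INTER_CUBIC)
    cv2.imwrite("pics/i.png",a)
for z in(0,.01,.022,.042,.155):print(z,proj(d,[.6185,.007,z]))
t=np.mean([robot.snapshot("top")["img"][185:205,322:347,::-1].astype(float) for k in range(6)],0)
print(t.mean(2).round().astype(int))
cv2.imwrite("pics/i2.png",cv2.resize(np.clip((t-20)*1.6,0,255).astype(np.uint8),None,fx=24,fy=24,interpolation=cv2.INTER_CUBIC))
```

```text
[[109 104  96  90 100 134 169 169 131  88  74  77  77  74  76 108 163 201 211 208 207 205 206 206 207 206 206 207 208 208]
 [ 94  93  89  89 105 136 170 167 129  88  74  75  78  73  75 106 162 201 210 206 207 206 207 207 206 207 206 207 208 208]
 [ 89  91  97 116 138 167 186 173 129  85  74  74  75  73  74 106 161 200 209 206 205 206 207 207 205 207 208 209 210 208]
 [ 93 100 126 159 184 197 199 176 129  86  73  75  75  73  74 105 159 198 208 206 207 206 206 207 208 207 209 209 209 207]
 [ 99 119 157 191 206 209 204 182 139  96  76  75  73  74  80 114 161 198 206 206 206 207 207 206 207 208 209 208 207 206]
 [109 126 158 187 202 208 207 195 169 134 105  88  84  92 113 143 176 200 206 207 207 206 207 206 208 210 208 207 206 206]
 [113 120 135 155 173 190 201 205 197 176 148 116 107 127 157 183 197 205 207 206 206 206 208 209 208 208 206 207 207 208]
 [115 114 115 122 136 154 174 190 194 189 169 139 126 150 182 202 207 207 206 205 206 208 207 209 207 206 207 206 206 208]
 [115 114 115 114 116 121 137 151 158 164 155 135 131 157 188 205 207 206 207 206 207 207 208 206 206 206 207 207 20
[... 3556 characters left out ...]
 241 222 208 210 214 143  91 103 107 108 115  89  74  77  72  59 152 176 171 171]
 [233 229 230 231 232 234 238 240 239 244 227 138  87  95 100 110  84  71  73  62 123 170 176 174 173]
 [231 230 230 231 233 231 232 231 229 232 240 218 205 215 145  98  75  61  60 125 175 183 179 176 178]
 [229 230 230 230 231 231 230 229 229 231 232 232 237 244 225 150 134 149 145 173 182 178 178 178 177]
 [229 229 228 229 232 231 230 229 232 234 230 227 228 231 242 173 161 184 181 178 175 175 176 175 175]
 [229 227 228 229 233 231 228 227 230 230 227 226 228 230 242 160 147 178 176 176 174 174 174 173 174]
 [226 225 227 230 233 231 227 227 228 227 226 229 228 229 243 144 143 181 179 179 179 179 177 180 178]]
```

View pics/i.png

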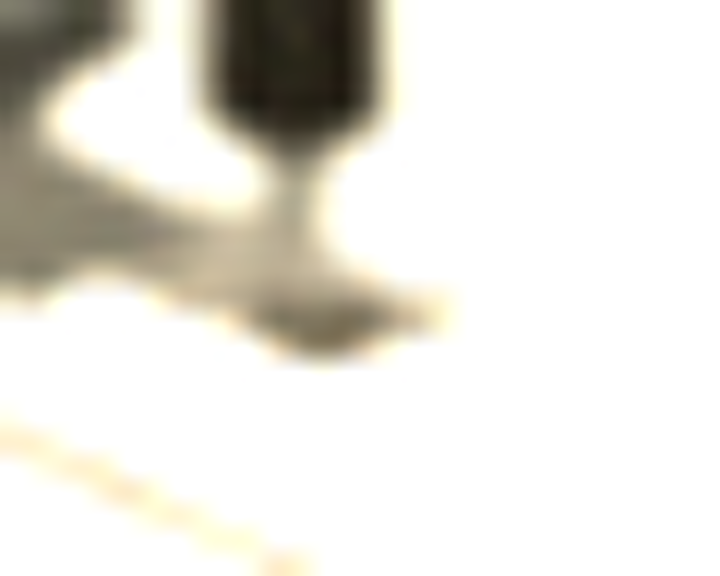

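View pics/i2.png

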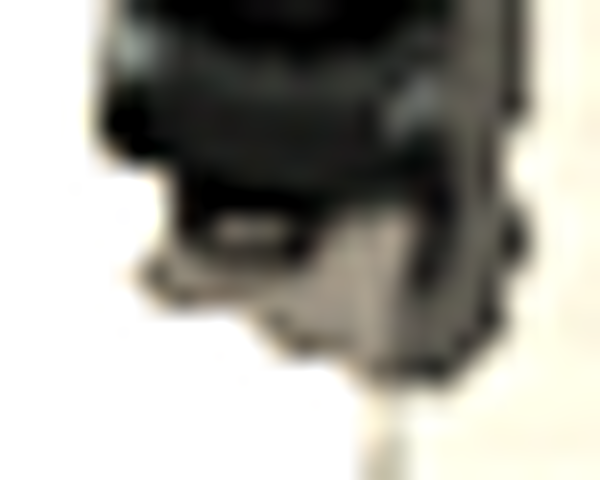

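In the averaged close-ups, the ring sits at px (331.9,192.0) in top against a predicted tip of (332.4,191.9). In side it is near (293.3,248.0) against a disc-based pin axis of (293.0,248.2). It is aligned within about 2 mm. Next I'll move the shut fingers over the knob.

carry_out(rows="0 0 0 0 0 0.1 1; 0 0 0 0.25 -0.03 0.15 1; 0 0 0 0.5 -0.06 0.15 1; 0 0 0 0.75 -0.09 0.15 1; 0 0 0 0.89 -0.11 0.15 1; 0 0 0 0.89 -0.11 0.15 1; 0 0 0 0.89 -0.11 0.15 1; 0 0 0 0.89 -0.11 0.15 1; 0 0 0 0.89 -0.11 0.15 1")

```text
clock: 20.85
ee_pos: [0.6179, 0.0069, 0.2167]
eef_rot: [0.0, -0.655, 0.756, -0.0]
ft_force: [-0.1, -0.2, 0.0]
width: -0.006
```

carry_out(rows="0 0 0 0 0 -0.1 1; 0 0 0 0 0 -0.2 1; 0 0 0 0 0 -0.25 1; 0 0 0 0 0 -0.25 1; 0 0 0 0 0 -0.25 1")

```text
clock: 21.35
ee_pos: [0.6189, 0.0067, 0.1671]
eef_rot: [0.0, -0.655, 0.756, -0.0]
ft_force: [0.7, 0.5, 0.4]
width: 0.001
```

```bash
python3 look.py j "[.62,.01,.12]" knob_top
```

```text
21.35 [0.6189 0.0067 0.1671] [0.7 0.5 0.4] 0.001
top org 272 136
top knob_top []
side org 230 173
side knob_top [(0.62, array([0.6208, 0.0052, 0.1581]))]
```

View pics/j_side.png

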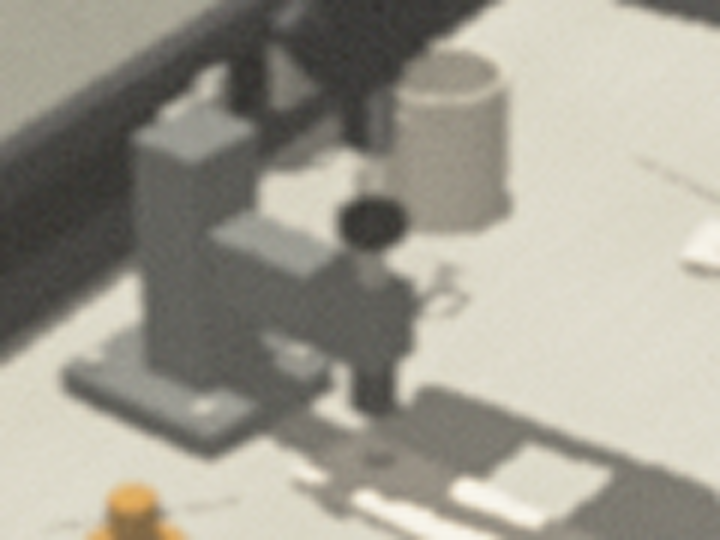

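carry_out(rows="0 0 0 0 0 -0.03 1; 0 0 0 0 0 -0.05 1; 0 0 0 0 0 -0.05 1; 0 0 0 0 0 -0.05 1")

```text
clock: 21.95
ee_pos: [0.6186, 0.0067, 0.1559]
eef_rot: [-0.0, -0.655, 0.756, 0.0]
ft_force: [-0.3, 0.2, -0.1]
width: 0.002
```

carry_out(rows="0 0 0 0 0 -0.02 1; 0 0 0 0 0 -0.03 1; 0 0 0 0 0 -0.03 1; 0 0 0 0 0 -0.03 1")

```text
clock: 22.35
ee_pos: [0.6188, 0.0066, 0.1502]
eef_rot: [-0.0, -0.655, 0.756, 0.0]
ft_force: [-0.8, 0.0, 0.4]
width: -0.001
```

carry_out(rows="0 0 0 0 0 -0.01 1; 0 0 0 0 0 -0.02 1; 0 0 0 0 0 -0.02 1; 0 0 0 0 0 -0.02 1")

```text
clock: 22.75
ee_pos: [0.6188, 0.0066, 0.1462]
eef_rot: [-0.0, -0.655, 0.756, 0.0]
ft_force: [0.8, 0.1, 0.5]
width: -0.005
```

carry_out(rows="0 0 0 0 0 -0.01 1; 0 0 0 0 0 -0.02 1; 0 0 0 0 0 -0.02 1; 0 0 0 0 0 -0.02 1")

```text
clock: 23.15
ee_pos: [0.6187, 0.0066, 0.1421]
eef_rot: [-0.0, -0.655, 0.756, 0.0]
ft_force: [0.8, 0.1, -0.3]
width: -0.002
```

carry_out(rows="0 0 0 0 0 -0.01 1; 0 0 0 0 0 -0.02 1; 0 0 0 0 0 -0.02 1; 0 0 0 0 0 -0.02 1")

```text
clock: 23.55
ee_pos: [0.6188, 0.0066, 0.1382]
eef_rot: [-0.0, -0.654, 0.756, 0.0]
ft_force: [0.5, 0.7, -0.4]
width: 0.004
```

carry_out(rows="0 0 0 0 0 -0.01 1; 0 0 0 0 0 -0.015 1; 0 0 0 0 0 -0.015 1; 0 0 0 0 0 -0.015 1")

```text
clock: 23.95
ee_pos: [0.6188, 0.0066, 0.1353]
eef_rot: [-0.0, -0.655, 0.756, 0.0]
ft_force: [-0.8, 0.1, 0.1]
width: -0.002
```

```bash
python3 look.py k "[.62,.01,.12]" knob_top
```

```text
23.95 [0.6188 0.0066 0.1353] [-0.8  0.1  0.1] -0.002
top org 272 136
top knob_top [(0.33, array([ 0.5631, -0.288 ,  0.0086]))]
side org 230 173
side knob_top [(0.67, array([0.6203, 0.0059, 0.1563]))]
```

View pics/k_side.png

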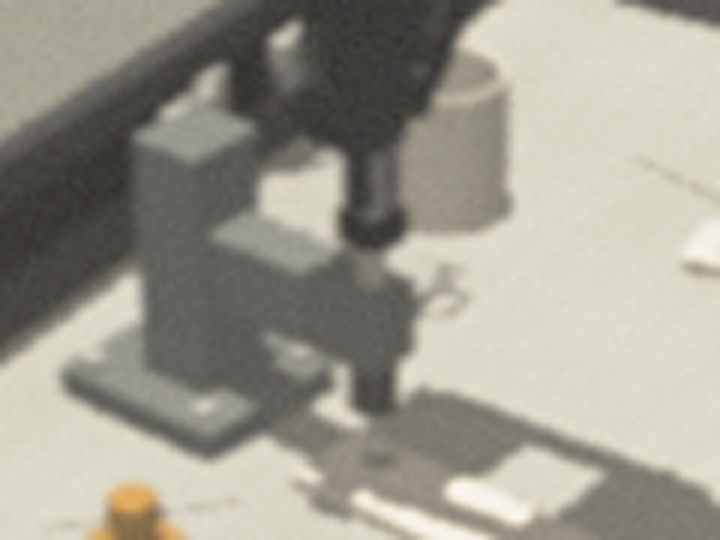

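The fingers stand just above the knob, so the reported TCP is about 20 mm beyond the real finger ends. I'll continue down in small steps.

carry_out(rows="0 0 0 0 0 -0.01 1; 0 0 0 0 0 -0.02 1; 0 0 0 0 0 -0.02 1; 0 0 0 0 0 -0.02 1")

```text
clock: 24.55
ee_pos: [0.619, 0.0066, 0.1315]
eef_rot: [0.0, -0.655, 0.756, -0.0]
ft_force: [-0.0, -0.0, 1.2]
width: 0.003
```

carry_out(rows="0 0 0 0 0 -0.01 1; 0 0 0 0 0 -0.02 1; 0 0 0 0 0 -0.02 1; 0 0 0 0 0 -0.02 1")

```text
clock: 24.95
ee_pos: [0.619, 0.0066, 0.1275]
eef_rot: [0.0, -0.655, 0.756, -0.0]
ft_force: [1.6, -0.4, 2.8]
width: -0.002
```

carry_out(rows="0 0 0 0 0 -0.01 1; 0 0 0 0 0 -0.02 1; 0 0 0 0 0 -0.02 1; 0 0 0 0 0 -0.02 1")

```text
clock: 25.35
ee_pos: [0.619, 0.0066, 0.1234]
eef_rot: [0.0, -0.655, 0.756, -0.0]
ft_force: [0.6, -0.4, 2.0]
width: -0.001
```

carry_out(rows="0 0 0 0 0 -0.005 1; 0 0 0 0 0 -0.01 1; 0 0 0 0 0 -0.01 1; 0 0 0 0 0 -0.01 1")

```text
clock: 25.75
ee_pos: [0.6191, 0.0066, 0.123]
eef_rot: [0.0, -0.655, 0.756, -0.0]
ft_force: [-3.0, 0.6, 8.7]
width: -0.003
```

carry_out(rows="0 0 0 0 0 -0.005 1; 0 0 0 0 0 -0.005 1; 0 0 0 0 0 -0.005 1")

```text
clock: 26.05
ee_pos: [0.6192, 0.0066, 0.1229]
eef_rot: [0.0, -0.655, 0.756, -0.0]
ft_force: [-4.6, 0.4, 10.8]
width: 0.003
```

carry_out(rows="0 0 0 0 0 -0.005 1; 0 0 0 0 0 -0.005 1; 0 0 0 0 0 -0.005 1")

```text
clock: 26.35
ee_pos: [0.6192, 0.0066, 0.1228]
eef_rot: [0.0, -0.655, 0.756, -0.0]
ft_force: [-6.9, 0.5, 15.7]
width: 0.001
```

Firmly struck, about 15 N. Now I'll rise, back off and open.

carry_out(rows="0 0 0 0 0 0.1 1; 0 0 0 0 0 0.3 1; 0 0 0 0 0 0.45 1; 0 0 0 -0.2 0.06 0.45 0.6; 0 0 0 -0.39 0.108 0.45 0.2; 0 0 0 -0.39 0.108 0.45 0.2; 0 0 0 -0.39 0.108 0.45 0.2; 0 0 0 -0.39 0.108 0.45 0.2")

```text
clock: 27.15
ee_pos: [0.5414, 0.028, 0.2092]
eef_rot: [0.0, -0.654, 0.756, -0.0]
ft_force: [-0.0, 0.4, 0.0]
width: 0.797
```

```bash
python3 look.py l "[.6,.01,.02]" mark_m,plate_m,plate_s,mark_s,weight
```

```text
27.15 [0.5414 0.028  0.2092] [-0.   0.4  0. ] 0.797
top org 271 153
top mark_m [(0.8, array([ 0.5646, -0.2882,  0.0091]))]
top plate_m [(0.77, array([0.5642, 0.0303, 0.0018])), (0.66, array([ 0.5236, -0.2979,  0.0019]))]
top plate_s [(0.77, array([0.5642, 0.0303, 0.0018])), (0.66, array([ 0.5236, -0.2979,  0.0019]))]
top mark_s [(0.8, array([ 0.5646, -0.2882,  0.0091]))]
top weight [(0.8, array([ 6.513e-01,  1.680e-01, -6.000e-04]))]
side org 236 203
side mark_m [(0.55, array([ 0.5629, -0.2815,  0.0115]))]
side plate_m [(0.83, array([ 0.5254, -0.2964,  0.0033])), (0.71, array([0.5613, 0.0245, 0.0052]))]
side plate_s [(0.83, array([ 0.5254, -0.2964,  0.0033])), (0.71, array([0.5613, 0.0245, 0.0052]))]
side mark_s [(0.55, array([ 0.5629, -0.2815,  0.0115]))]
side weight [(0.59, array([0.6479, 0.1657, 0.002 ]))]
```

View pics/l_side.png

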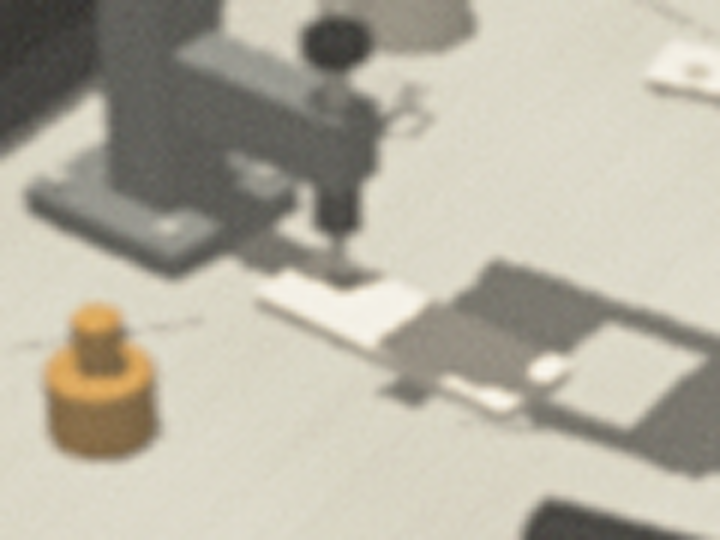

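The plate hasn't moved and the knob is back up. Regrasping it.

carry_out(rows="0 0 0 0 0 -0.25 0.2; 0 0 0 0 0 -0.5 0.2; 0 0 0 0 0 -0.75 0.2; 0 0 0 0 0 -0.9 0.2; 0 0 0 0 0 -0.9 0.2; 0 0 0 0 0 -0.9 0.2; 0 0 0 0 0 -0.9 0.2")

```text
clock: 28.45
ee_pos: [0.5432, 0.0281, 0.0322]
eef_rot: [0.002, -0.655, 0.756, -0.002]
ft_force: [0.4, -0.5, 1.0]
width: 0.801
```

carry_out(rows="0 0 0 0 0 -0.1 0.25; 0 0 0 0 0 -0.18 0.25; 0 0 0 0 0 -0.21 0.25; 0 0 0 0 0 -0.21 0.25; 0 0 0 0 0 -0.21 0.32; 0 0 0 0 0 -0.21 0.36; 0 0 0 0 0 -0.21 0.4; 0 0 0 0 0 -0.21 0.5; 0 0 0 0 0 -0.21 0.6; 0 0 0 0 0 -0.21 0.6; 0 0 0 0 0 -0.21 0.6")

```text
clock: 29.55
ee_pos: [0.5424, 0.0281, -0.0108]
eef_rot: [0.001, -0.655, 0.756, -0.001]
ft_force: [-1.5, -0.4, 6.4]
width: 0.401
```

I stopped too high and the fingers closed on the plate top (6 N). I'll reopen, go about 5 mm lower and grip again.

carry_out(rows="0 0 0 0 0 0.01 0.4; 0 0 0 0 0 0.01 0.2; 0 0 0 0 0 0.01 0.2; 0 0 0 0 0 0.01 0.2; 0 0 0 0 0 0.01 0.2; 0 0 0 0 0 -0.01 0.2; 0 0 0 0 0 -0.02 0.2; 0 0 0 0 0 -0.02 0.2; 0 0 0 0 0 -0.02 0.2")

```text
clock: 30.45
ee_pos: [0.5407, 0.0282, -0.0169]
eef_rot: [-0.0, -0.655, 0.756, 0.0]
ft_force: [0.8, -0.2, -0.0]
width: 0.8
```

```bash
python3 look.py m "[.58,.01,.02]" plate_m
```

```text
30.45 [ 0.5407  0.0282 -0.0169] [ 0.8 -0.2 -0. ] 0.8
top org 270 161
top plate_m [(0.64, array([ 0.5233, -0.2977,  0.0017]))]
side org 242 205
side plate_m [(0.83, array([0.5618, 0.0243, 0.0056])), (0.76, array([ 5.222e-01, -2.965e-01, -1.000e-04])), (0.41, array([ 0.5638, -0.283 ,  0.0102]))]
```

View pics/m_side.png

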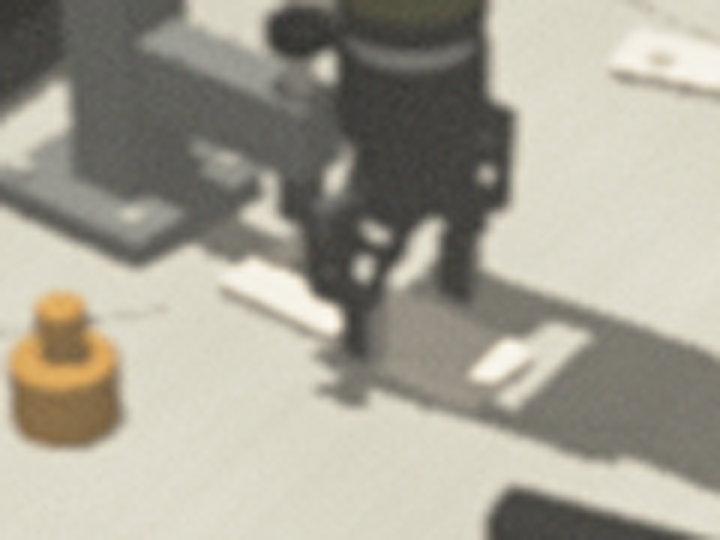

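carry_out(rows="0 0 0 0 0 0 0.26; 0 0 0 0 0 0 0.32; 0 0 0 0 0 0 0.36; 0 0 0 0 0 0 0.4; 0 0 0 0 0 0 0.5; 0 0 0 0 0 0 0.6; 0 0 0 0 0 0 0.6")

```text
clock: 31.35
ee_pos: [0.5411, 0.0284, -0.0158]
eef_rot: [0.0, -0.655, 0.756, 0.0]
ft_force: [-3.0, 0.7, 6.5]
width: 0.595
```

Gripped. I'll draw it out just off the deck, then lift.

carry_out(rows="0 0 0 0 0 0.015 0.7; 0 0 0 -0.05 0.0075 0.02 0.7; 0 0 0 -0.15 0.022 0.02 0.7; 0 0 0 -0.25 0.037 0.02 0.7; 0 0 0 -0.37 0.054 0.02 0.7; 0 0 0 -0.39 0.057 0.1 0.7; 0 0 0 -0.39 0.057 0.25 0.7; 0 0 0 -0.39 0.057 0.38 0.7; 0 0 0 -0.39 0.057 0.38 0.7; 0 0 0 -0.39 0.057 0.38 0.7; 0 0 0 -0.39 0.057 0.38 0.7")

```text
clock: 32.45
ee_pos: [0.4612, 0.0397, 0.0575]
eef_rot: [-0.001, -0.655, 0.756, 0.001]
ft_force: [0.1, -0.5, -1.2]
width: 0.594
```

```bash
python3 look.py n "[.52,.03,.08]" plate_m,mark_m,board
```

```text
32.45 [0.4612 0.0397 0.0575] [ 0.1 -0.5 -1.2] 0.594
top org 262 181
top plate_m [(0.58, array([ 0.5236, -0.2987,  0.001 ]))]
top mark_m [(0.96, array([0.5368, 0.0182, 0.0807])), (0.68, array([ 0.5645, -0.2869,  0.0123]))]
top board [(0.67, array([ 0.5008,  0.3129, -0.0025]))]
side org 256 197
side plate_m [(0.92, array([0.4842, 0.0359, 0.0779])), (0.57, array([ 0.525 , -0.2972,  0.0028]))]
side mark_m [(0.75, array([ 0.5648, -0.2842,  0.0115])), (0.67, array([0.5395, 0.0157, 0.0817]))]
side board [(0.83, array([ 0.4953,  0.3087, -0.0008]))]
```

View pics/n_side.png

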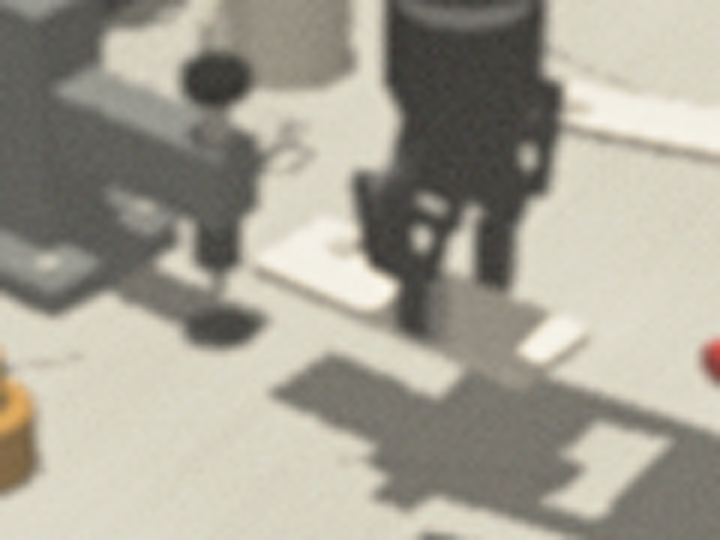

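Held level, with the underside about 73 mm up. Next I'll carry it to the board.

carry_out(rows="0 0 0.02 0.01 0.1 0.02 0.7; 0 0 0.04 0.02 0.25 0.02 0.7; 0 0 0.06 0.03 0.4 0.02 0.7; 0 0 0.08 0.04 0.55 0.02 0.7; 0 0 0.1 0.05 0.7 0.02 0.7; 0 0 0.12 0.06 0.85 0.02 0.7; 0 0 0.14 0.07 1 0.02 0.7; 0 0 0.1553 0.079 1 0.02 0.7; 0 0 0.1553 0.079 1 0.02 0.7; 0 0 0.1553 0.079 1 0.02 0.7")

```text
clock: 33.85
ee_pos: [0.4785, 0.2395, 0.0631]
eef_rot: [0.0, 0.932, -0.362, -0.0]
ft_force: [0.5, -0.6, -1.0]
width: 0.596
```

carry_out(rows="0 0 0 0 0.1 0 0.7; 0 0 0 0 0.2 0 0.7; 0 0 0 0 0.27 0 0.7; 0 0 0 0 0.27 -0.05 0.7; 0 0 0 0 0.27 -0.1 0.7; 0 0 0 0 0.27 -0.15 0.7; 0 0 0 0 0.27 -0.15 0.7; 0 0 0 0 0.27 -0.15 0.7")

```text
clock: 34.65
ee_pos: [0.4782, 0.2929, 0.0324]
eef_rot: [0.001, 0.932, -0.361, -0.001]
ft_force: [0.4, 0.7, -1.1]
width: 0.596
```

```bash
python3 look.py o "[.5,.31,.03]" plate_m,mark_m,board
```

```text
34.65 [0.4782 0.2929 0.0324] [ 0.4  0.7 -1.1] 0.596
top org 146 189
top plate_m [(0.75, array([ 0.5239, -0.2971,  0.0021]))]
top mark_m [(0.69, array([ 0.5665, -0.2869,  0.0075]))]
top board [(0.75, array([ 0.6226,  0.5118, -0.0056]))]
side org 207 264
side plate_m [(0.71, array([ 5.258e-01, -2.962e-01, -2.000e-04])), (0.62, array([0.4963, 0.3088, 0.0548]))]
side mark_m [(0.71, array([ 0.5656, -0.2817,  0.0086])), (0.68, array([0.5437, 0.3435, 0.0595]))]
side board [(0.92, array([0.4934, 0.3099, 0.001 ])), (0.38, array([0.495 , 0.3074, 0.0537]))]
```

View pics/o.png

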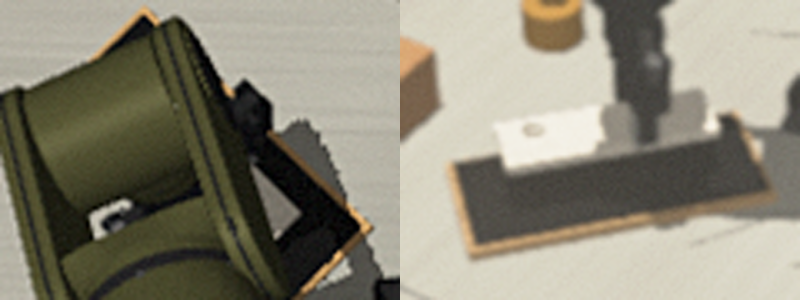

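The plate is over the board with its centre within about 3 mm in the side view. Lowering.

carry_out(rows="0 0 0 0 0 -0.06 0.7; 0 0 0 0 0 -0.12 0.7; 0 0 0 0 0 -0.15 0.7; 0 0 0 0 0 -0.165 0.7; 0 0 0 0 0 -0.17 0.7; 0 0 0 0 0 -0.17 0.7; 0 0 0 0 0 -0.17 0.7")

```text
clock: 35.75
ee_pos: [0.479, 0.2938, -0.0003]
eef_rot: [-0.0, 0.933, -0.361, 0.0]
ft_force: [-0.1, 0.6, -0.9]
width: 0.595
```

carry_out(rows="0 0 0 0 0 -0.005 0.7; 0 0 0 0 0 -0.01 0.7; 0 0 0 0 0 -0.01 0.7")

```text
clock: 36.05
ee_pos: [0.4786, 0.2937, -0.0027]
eef_rot: [-0.0, 0.933, -0.361, 0.0]
ft_force: [0.6, 1.3, -1.4]
width: 0.596
```

carry_out(rows="0 0 0 0 0 -0.005 0.7; 0 0 0 0 0 -0.005 0.7; 0 0 0 0 0 -0.005 0.7")

```text
clock: 36.35
ee_pos: [0.4787, 0.2937, -0.0036]
eef_rot: [-0.0, 0.933, -0.361, 0.0]
ft_force: [0.3, 0.1, -1.5]
width: 0.59
```

carry_out(rows="0 0 0 0 0 -0.005 0.7; 0 0 0 0 0 -0.005 0.7; 0 0 0 0 0 -0.005 0.7")

```text
clock: 36.65
ee_pos: [0.4788, 0.2937, -0.0038]
eef_rot: [0.0, 0.933, -0.361, -0.0]
ft_force: [-3.0, -1.6, 5.4]
width: 0.591
```

Contact with the board. Releasing, rising and checking.

carry_out(rows="0 0 0 0 0 0 0.5; 0 0 0 0 0 0 0.4; 0 0 0 0 0 0 0.3; 0 0 0 0 0 0 0.2; 0 0 0 0 0 0 0.15; 0 0 0 0 0 0.2 0.15; 0 0 0 0 0 0.5 0.15; 0 0 0 0 0 0.8 0.15; 0 0 0 0 0 0.8 0.15; 0 0 0 -0.3 -0.6 0.8 0.15; 0 0 0 -0.4 -1 0.8 0.15; 0 0 0 -0.4 -1 0.8 0.15; 0 0 0 -0.4 -1 0.8 0.15; 0 0 0 -0.4 -1 0.8 0.15; 0 0 0 -0.4 -1 0.8 0.15")

```text
clock: 38.15
ee_pos: [0.3981, 0.0921, 0.1552]
eef_rot: [-0.0, 0.932, -0.363, 0.0]
ft_force: [0.4, 0.7, 0.9]
width: 0.847
```

```bash
python3 look.py p "[.5,.31,.03]" plate_m,mark_m,plate_s,mark_s
python3 - <<'E'
from h import *
for n in("top","side"):
    d=robot.snapshot(n)
    for t in("plate_m","board","plate_s"):
        for o in robot.outline_of(n,t)[:2]:
            print(n,t,round(o["conf"],2),o["pixels"].sum(),rect(d,o["pixels"],.022 if t=="plate_m" else .012 if t=="board" else .01))
    # bright pixels on board
E
```

```text
38.15 [0.3981 0.0921 0.1552] [0.4 0.7 0.9] 0.847
top org 146 189
top plate_m [(0.81, array([0.4946, 0.3114, 0.014 ])), (0.81, array([ 0.5236, -0.2983,  0.0025]))]
top mark_m [(0.98, array([0.538 , 0.3448, 0.0222])), (0.56, array([ 0.5642, -0.2863,  0.0084]))]
top plate_s [(0.81, array([0.4946, 0.3114, 0.014 ])), (0.81, array([ 0.5236, -0.2983,  0.0025]))]
top mark_s [(0.98, array([0.538 , 0.3448, 0.0222])), (0.56, array([ 0.5642, -0.2863,  0.0084]))]
side org 207 264
side plate_m [(0.77, array([ 5.241e-01, -3.003e-01,  5.000e-04])), (0.62, array([0.496 , 0.309 , 0.0169])), (0.31, array([0.6218, 0.0065, 0.1551]))]
side mark_m [(0.93, array([0.539 , 0.3435, 0.0211])), (0.76, array([ 0.5634, -0.2824,  0.0121])), (0.71, array([ 0.708 , -0.1603,  0.0022]))]
side plate_s [(0.77, array([ 5.241e-01, -3.003e-01,  5.000e-04])), (0.62, array([0.496 , 0.309 , 0.0169])), (0.31, array([0.6218, 0.0065, 0.1551]))]
side mark_s [(0.93, array([0.539 , 0.3435, 0.0211])), (0.76, array([ 0.5634, -0.2824,  0.0121])), (0.71, array([ 0.708 , -0.1603,  0.0022]))]
top plate_m 0.91 1444 (array([493.2, 310.9]), 165.3, 53.1, 47.24851608276367)
top plate_m 0.67 955 (array([ 524. , -291.9]), 126.7, 47.2, 8.49755573272705)
top board 0.71 2632 (array([490.3, 311.5]), 246.0, 112.4, 46.91265869140625)
top plate_s 0.91 1444 (array([494.7, 313.5]), 166.8, 53.6, 47.24852752685547)
top plate_s 0.67 955 (array([ 525.7, -294.8]), 127.9, 47.6, 8.49755573272705)
side plate_m 0.96 1068 (array([491.3, 315.1]), 168.6, 71.9, 47.150001525878906)
side plate_m 0.7 176 (array([ 491.7, -281. ]), 82.9, 57.3, 3.799111843109131)
side board 0.83 1882 (array([488.5, 317. ]), 244.0, 125.6, 46.47593307495117)
side plate_s 0.96 1068 (array([500. , 303.1]), 170.7, 72.8, 47.15000534057617)
side plate_s 0.7 176 (array([ 500.4, -300.5]), 83.9, 58.1, 3.79911208152771)
```

View pics/p.png

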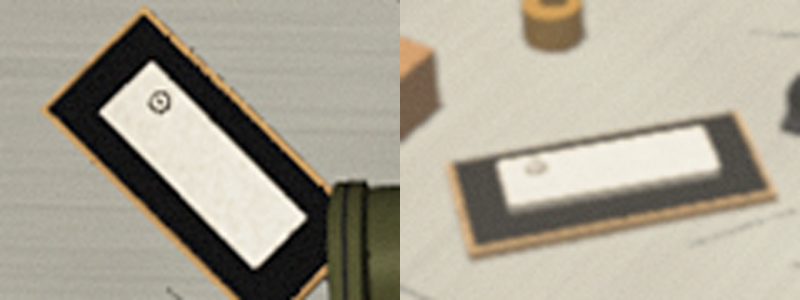

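Plate m is released within about 3 mm of the board centre, at yaw 47.2° against the board's 47°. Plate s is still at (0.525,-0.2945), yaw 8.6°. Going for it next.

carry_out(rows="0 0 -0.02 0.05 -0.2 0 0.35; 0 0 -0.04 0.1 -0.4 0 0.35; 0 0 -0.06 0.15 -0.6 0 0.35; 0 0 -0.08 0.2 -0.8 0 0.35; 0 0 -0.1083 0.25 -1 0 0.35; 0 0 -0.1083 0.25 -1 0 0.35; 0 0 -0.1083 0.25 -1 0 0.35")

```text
clock: 39.75
ee_pos: [0.4485, -0.107, 0.1552]
eef_rot: [-0.0, 0.758, -0.652, -0.0]
ft_force: [-0.7, 0.1, -1.0]
width: 0.651
```

carry_out(rows="0 0 0 0.1 -0.3 0 0.35; 0 0 0 0.15 -0.6 -0.1 0.35; 0 0 0 0.21 -0.9 -0.2 0.35; 0 0 0 0.21 -0.96 -0.4 0.35; 0 0 0 0.21 -0.96 -0.5 0.35; 0 0 0 0.21 -0.96 -0.5 0.35; 0 0 0 0.21 -0.96 -0.5 0.35; 0 0 0 0.21 -0.96 -0.5 0.35")

```text
clock: 40.55
ee_pos: [0.4919, -0.2976, 0.0574]
eef_rot: [-0.0, 0.759, -0.651, 0.001]
ft_force: [0.6, -0.0, 0.7]
width: 0.645
```

```bash
python3 look.py q "[.51,-.295,.03]" plate_s,mark_s
```

```text
40.55 [ 0.4919 -0.2976  0.0574] [ 0.6 -0.   0.7] 0.645
top org 396 192
top plate_s [(0.92, array([0.4936, 0.3133, 0.0122])), (0.77, array([ 5.244e-01, -2.975e-01,  4.000e-04]))]
top mark_s [(0.9, array([ 0.5618, -0.2843,  0.0112])), (0.61, array([0.5385, 0.3435, 0.0227]))]
side org 307 167
side plate_s [(0.86, array([ 5.257e-01, -2.993e-01,  1.000e-04])), (0.72, array([ 0.2836, -0.2805, -0.0006])), (0.69, array([0.4926, 0.3095, 0.0159]))]
side mark_s [(0.87, array([ 0.5625, -0.2839,  0.0097])), (0.48, array([6.213e-01, 5.098e-01, 2.000e-04]))]
```

View pics/q.png

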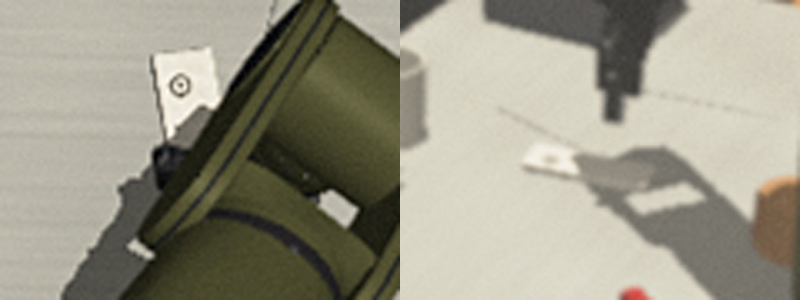

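carry_out(rows="0 0 0 0 0 -0.1 0.35; 0 0 0 0 0 -0.2 0.35; 0 0 0 0 0 -0.28 0.35; 0 0 0 0 0 -0.32 0.35; 0 0 0 0 0 -0.345 0.35; 0 0 0 0 0 -0.345 0.35; 0 0 0 0 0 -0.345 0.35; 0 0 0 0 0 -0.345 0.35")

```text
clock: 41.65
ee_pos: [0.4913, -0.2988, -0.0127]
eef_rot: [-0.0, 0.759, -0.652, 0.001]
ft_force: [-0.1, -0.2, -0.4]
width: 0.651
```

```bash
python3 look.py r "[.51,-.295,.0]" ""
```

```text
41.65 [ 0.4913 -0.2988 -0.0127] [-0.1 -0.2 -0.4] 0.651
top org 393 193
side org 306 174
```

View pics/r_side.png

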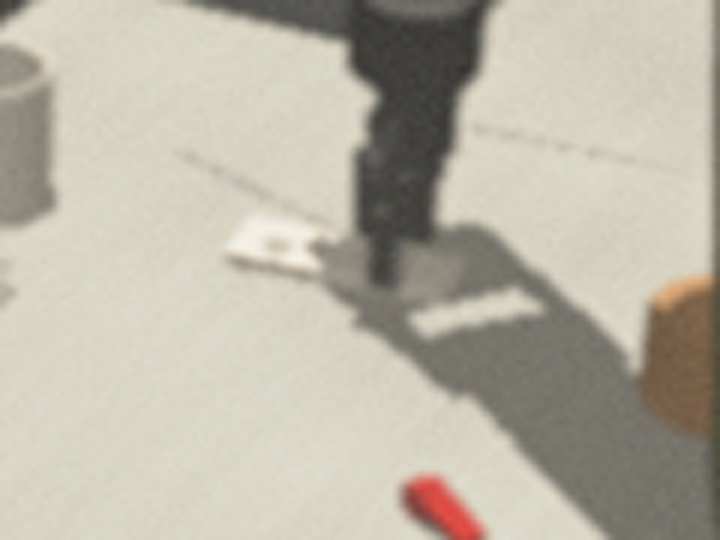

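Straddling the plate. Now I'll go 5 mm lower and grip.

carry_out(rows="0 0 0 0 0 -0.015 0.35; 0 0 0 0 0 -0.022 0.35; 0 0 0 0 0 -0.022 0.35; 0 0 0 0 0 -0.022 0.42; 0 0 0 0 0 -0.022 0.46; 0 0 0 0 0 -0.022 0.5; 0 0 0 0 0 -0.022 0.55; 0 0 0 0 0 -0.022 0.65; 0 0 0 0 0 -0.022 0.7; 0 0 0 0 0 -0.022 0.7")

```text
clock: 42.75
ee_pos: [0.4911, -0.2987, -0.0174]
eef_rot: [0.0, 0.759, -0.651, 0.001]
ft_force: [-1.6, -0.1, 5.9]
width: 0.49
```

carry_out(rows="0 0 0 0 0 0.02 0.75; 0 0 0 0 0 0.1 0.75; 0 0 0 0 0 0.2 0.75; 0 0 0 0 0 0.28 0.75; 0 0 0 0 0 0.28 0.75; 0 0 0 0 0 0.28 0.75; 0 0 0 0 0 0.28 0.75")

```text
clock: 43.45
ee_pos: [0.4899, -0.2979, 0.037]
eef_rot: [0.0, 0.759, -0.652, -0.001]
ft_force: [0.3, 0.3, -1.1]
width: 0.492
```

```bash
python3 look.py s "[.51,-.295,.03]" "plate_s,mark_s"
```

```text
43.45 [ 0.4899 -0.2979  0.037 ] [ 0.3  0.3 -1.1] 0.492
top org 396 192
top plate_s [(0.69, array([ 0.5238, -0.2957,  0.054 ])), (0.64, array([0.4936, 0.3127, 0.0136])), (0.5, array([ 0.6186,  0.0109, -0.0026]))]
top mark_s [(0.93, array([ 0.5611, -0.2863,  0.0631])), (0.78, array([0.5383, 0.3446, 0.0221]))]
side org 307 167
side plate_s [(0.88, array([0.493 , 0.3096, 0.0156])), (0.51, array([ 0.525 , -0.2947,  0.0543]))]
side mark_s [(0.84, array([ 0.5652, -0.279 ,  0.0642])), (0.69, array([0.5418, 0.3458, 0.0228]))]
```

View pics/s.png

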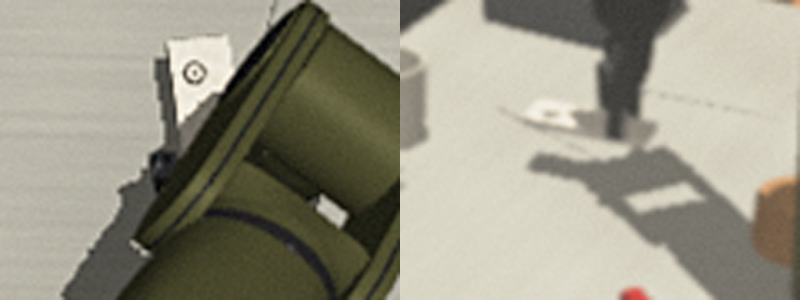

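Held level, with the mark about 75 mm ahead of the TCP. Next I'll carry it to in front of the punch.

carry_out(rows="0 0 -0.015 0 0.1 0 0.75; 0 0 -0.03 0 0.25 0 0.75; 0 0 -0.0469 0 0.4 0 0.75; 0 0 -0.0469 -0.01 0.55 0 0.75; 0 0 -0.0469 -0.02 0.7 0 0.75; 0 0 -0.0469 -0.03 0.85 0 0.75; 0 0 -0.0469 -0.03 1 0 0.75; 0 0 -0.0469 -0.03 1 0 0.75")

```text
clock: 44.55
ee_pos: [0.484, -0.0957, 0.0375]
eef_rot: [-0.0, -0.656, 0.755, 0.001]
ft_force: [-0.6, -0.4, -1.8]
width: 0.489
```

carry_out(rows="0 0 0 0 0.15 0 0.75; 0 0 0 0 0.3 0 0.75; 0 0 0 0 0.45 0 0.75; 0 0 0 0 0.6 0 0.75; 0 0 0 0 0.6 0 0.75; 0 0 0 0 0.6 0 0.75; 0 0 0 0 0.6 0 0.75; 0 0 0 0 0.6 0 0.75")

```text
clock: 45.35
ee_pos: [0.4848, 0.0206, 0.0379]
eef_rot: [-0.0, -0.654, 0.756, -0.0]
ft_force: [0.8, -0.1, -1.7]
width: 0.492
```

```bash
python3 look.py t "[.58,.01,.03]" "plate_s,mark_s,knob_top"
```

```text
45.35 [0.4848 0.0206 0.0379] [ 0.8 -0.1 -1.7] 0.492
top org 270 160
top plate_s [(0.97, array([0.4964, 0.3108, 0.0118]))]
top mark_s [(0.69, array([0.5389, 0.3451, 0.0215])), (0.51, array([0.5584, 0.0128, 0.0647]))]
top knob_top [(0.67, array([0.6232, 0.0033, 0.1496])), (0.56, array([ 0.6243,  0.5101, -0.006 ]))]
side org 242 202
side plate_s [(0.97, array([0.4919, 0.3097, 0.0172]))]
side mark_s [(0.86, array([0.5572, 0.0179, 0.0629])), (0.81, array([0.5408, 0.3402, 0.0229]))]
side knob_top [(0.61, array([0.622 , 0.0044, 0.1573]))]
```

View pics/t.png

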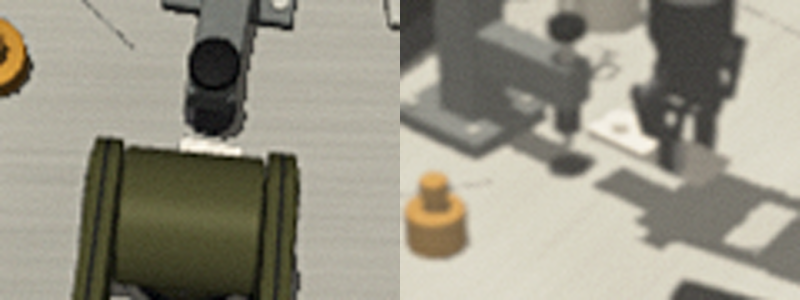

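carry_out(rows="0 0 0 0 0 -0.1 0.75; 0 0 0 0 0 -0.2 0.75; 0 0 0 0 0 -0.25 0.75; 0 0 0 0 0 -0.27 0.75; 0 0 0 0 0 -0.27 0.75; 0 0 0 0 0 -0.27 0.75; 0 0 0 0 0 -0.27 0.75")

```text
clock: 46.45
ee_pos: [0.4855, 0.0216, -0.0152]
eef_rot: [0.001, -0.655, 0.756, -0.001]
ft_force: [0.2, -0.2, -0.4]
width: 0.488
```

carry_out(rows="0 0 0 0.05 -0.007 0 0.75; 0 0 0 0.1 -0.014 0 0.75; 0 0 0 0.15 -0.021 0 0.75; 0 0 0 0.2 -0.028 0 0.75; 0 0 0 0.25 -0.035 0 0.75; 0 0 0 0.295 -0.0415 0 0.75; 0 0 0 0.295 -0.0415 0 0.75; 0 0 0 0.295 -0.0415 0 0.75; 0 0 0 0.295 -0.0415 0 0.75")

```text
clock: 47.35
ee_pos: [0.543, 0.0134, -0.0164]
eef_rot: [-0.0, -0.655, 0.756, 0.0]
ft_force: [-0.4, -0.6, -0.2]
width: 0.489
```

carry_out(rows="0 0 0 0.004 -0.003 -0.003 0.75; 0 0 0 0.004 -0.003 -0.003 0.75; 0 0 0 0.004 -0.003 -0.003 0.6; 0 0 0 0.004 -0.003 -0.003 0.5; 0 0 0 0.004 -0.003 -0.003 0.4; 0 0 0 0.004 -0.003 0 0.35; 0 0 0 0.004 -0.003 0 0.3; 0 0 0 0.004 -0.003 0 0.3")

```text
clock: 48.15
ee_pos: [0.5446, 0.0127, -0.0159]
eef_rot: [0.0, -0.655, 0.756, -0.0]
ft_force: [0.4, -0.4, 0.2]
width: 0.701
```

carry_out(rows="0 0 0 0 0 0.15 0.3; 0 0 0 -0.1 0 0.4 0.3; 0 0 0 -0.3 0 0.7 0.3; 0 0 0 -0.5 0 1 0.5; 0 0 0 -0.5 0 1 0.8; 0 0 0 -0.5 0 1 1; 0 0 0 -0.5 0 1 1; 0 0 0 -0.5 0 1 1; 0 0 0 -0.5 0 1 1")

```text
clock: 49.05
ee_pos: [0.4437, 0.0128, 0.1818]
eef_rot: [-0.001, -0.655, 0.756, 0.001]
ft_force: [0.1, 0.5, 0.5]
width: -0.002
```

```bash
python3 look.py u "[.6,.01,.02]" mark_s,plate_s,plate_m
python3 - <<'E'
from h import *
np.set_printoptions(linewidth=250)
im=np.mean([robot.snapshot("side")["img"][236:260,280:310,::-1].astype(float) for k in range(6)],0)
t=np.mean([robot.snapshot("top")["img"][185:205,322:347,::-1].astype(float) for k in range(6)],0)
a=cv2.resize(np.clip((im-60)*2.0,0,255).astype(np.uint8),(390,312),interpolation=cv2.INTER_CUBIC)
b=cv2.resize(np.clip((t-20)*1.6,0,255).astype(np.uint8),(390,312),interpolation=cv2.INTER_CUBIC)
cv2.imwrite("pics/u2.png",np.hstack([a,b]))
print(im.mean(2).round().astype(int)[8:18]);print(t.mean(2).round().astype(int)[5:16])
E
```

```text
49.05 [0.4437 0.0128 0.1818] [0.1 0.5 0.5] -0.002
top org 271 153
top mark_s [(0.89, array([0.6183, 0.005 , 0.0093])), (0.79, array([0.5401, 0.348 , 0.0231])), (0.54, array([ 0.7269,  0.3443, -0.0058]))]
top plate_s [(0.66, array([0.4933, 0.3094, 0.0106])), (0.64, array([0.5771, 0.0079, 0.0028])), (0.24, array([ 0.7294,  0.3466, -0.004 ]))]
top plate_m [(0.66, array([0.4933, 0.3094, 0.0106])), (0.64, array([0.5771, 0.0079, 0.0028])), (0.24, array([ 0.7294,  0.3466, -0.004 ]))]
side org 236 203
side mark_s [(0.93, array([0.6176, 0.0085, 0.0112])), (0.62, array([0.5406, 0.348 , 0.0248])), (0.44, array([0.6198, 0.5107, 0.0019]))]
side plate_s [(0.96, array([0.4948, 0.3095, 0.016 ])), (0.9, array([0.5789, 0.0078, 0.0019]))]
side plate_m [(0.96, array([0.4948, 0.3095, 0.016 ])), (0.9, array([0.5789, 0.0078, 0.0019]))]
[[114 114 112 112 116 122 135 147 154 156 152 135 128 147 181 201 201 201 202 206 207 207 206 206 206 205 204 206 206 207]
 [115 112 113 114 112 113 116 121 127 132 133 128 124 134 152 168 171 176 186 196 202 206 206 204 204 206 206 207 207 207]
 [112 113 113 112 114 115 121
[... 1389 characters left out ...]
 252 175  86  42  14  30  25  12  73  92  91  90 101 108 107 102  79 156 180 176]
 [172 172 174 139 218 208 127 100  91  65  49  37  67 102 107 100 102 104 104 103 103  71 151 176 172]
 [169 169 166 168 225 151  80  96 106  96  88  82  99 107 102  98  98 101 103 100  95  96 157 173 170]
 [167 167 163 202 232 212 128  84  89  94  98 100 104 106 104  99  99 102 101  96 182 175 166 169 170]
 [167 167 156 218 233 233 207 189 202 210 138  87  98 102 106 101  98  98  96  88 189 189 168 168 168]
 [169 169 144 216 232 230 231 233 238 242 218 129  84  91  95  94  90  85  80 171 159 160 171 171 171]
 [171 170 157 216 232 230 230 229 227 230 234 207 193 199 130  77 170 197 192 232 179 158 174 173 172]]
```

View pics/u.png

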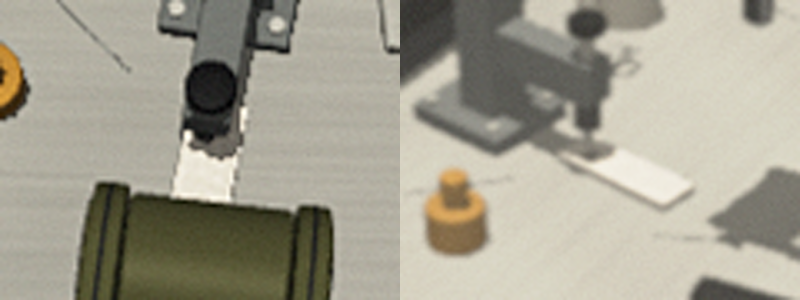

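View pics/u2.png

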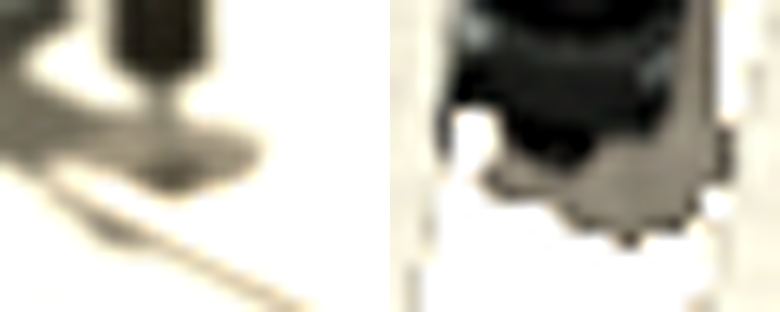

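Ring at about (332.2,191.3) in top and (293,248) in side, within about 2 mm of the pin axis. Pressing.

carry_out(rows="0 0 0 0 0 0.1 1; 0 0 0 0.25 -0.01 0.15 1; 0 0 0 0.5 -0.02 0.15 1; 0 0 0 0.75 -0.03 0.15 1; 0 0 0 0.8725 -0.031 0.15 1; 0 0 0 0.8725 -0.031 0.15 1; 0 0 0 0.8725 -0.031 0.15 1; 0 0 0 0.8725 -0.031 0.1 1; 0 0 0 0.8725 -0.031 0 1; 0 0 0 0.8725 -0.031 -0.1 1; 0 0 0 0.8725 -0.031 -0.2 1; 0 0 0 0.8725 -0.031 -0.2 1; 0 0 0 0.8725 -0.031 -0.2 1")

```text
clock: 51.35
ee_pos: [0.6179, 0.0066, 0.1438]
eef_rot: [-0.0, -0.655, 0.756, 0.0]
ft_force: [0.0, -0.3, 0.7]
width: 0.0
```

```bash
python3 look.py v "[.62,.01,.1]" "plate_s"
```

```text
51.35 [0.6179 0.0066 0.1438] [ 0.  -0.3  0.7] 0.0
top org 271 138
top plate_s [(0.8, array([0.4955, 0.3111, 0.011 ]))]
side org 230 179
side plate_s [(0.94, array([0.5829, 0.0057, 0.0029])), (0.78, array([0.495 , 0.3085, 0.0167]))]
```

View pics/v_side.png

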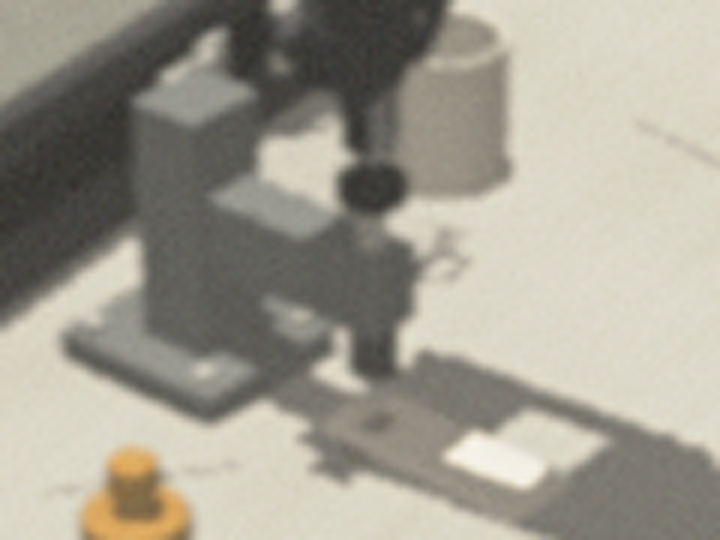

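Plate and ring are in place under the pin. Pressing down, first to about 0.124, then finely.

carry_out(rows="0 0 0 0 0 -0.02 1; 0 0 0 0 0 -0.04 1; 0 0 0 0 0 -0.06 1; 0 0 0 0 0 -0.08 1; 0 0 0 0 0 -0.095 1; 0 0 0 0 0 -0.095 1; 0 0 0 0 0 -0.095 1")

```text
clock: 52.25
ee_pos: [0.6191, 0.0065, 0.1252]
eef_rot: [0.0, -0.655, 0.756, -0.0]
ft_force: [0.3, 0.1, 2.5]
width: -0.004
```

carry_out(rows="0 0 0 0 0 -0.005 1; 0 0 0 0 0 -0.01 1; 0 0 0 0 0 -0.01 1; 0 0 0 0 0 -0.01 1")

```text
clock: 52.65
ee_pos: [0.6191, 0.0065, 0.1231]
eef_rot: [0.0, -0.655, 0.756, -0.0]
ft_force: [-0.2, 0.0, 2.1]
width: 0.0
```

carry_out(rows="0 0 0 0 0 -0.005 1; 0 0 0 0 0 -0.01 1; 0 0 0 0 0 -0.01 1; 0 0 0 0 0 -0.01 1")

```text
clock: 53.05
ee_pos: [0.6192, 0.0065, 0.1229]
eef_rot: [0.0, -0.655, 0.756, -0.0]
ft_force: [-3.7, -0.6, 10.5]
width: 0.003
```

carry_out(rows="0 0 0 0 0 -0.005 1; 0 0 0 0 0 -0.005 1; 0 0 0 0 0 -0.005 1")

```text
clock: 53.35
ee_pos: [0.6193, 0.0065, 0.1229]
eef_rot: [0.0, -0.655, 0.756, -0.0]
ft_force: [-5.8, -0.3, 14.2]
width: 0.003
```

Struck. I'll rise and go back over the plate for the regrasp.

carry_out(rows="0 0 0 0 0 0.1 1; 0 0 0 0 0 0.3 1; 0 0 0 0 0 0.45 1; 0 0 0 -0.2 0.02 0.45 0.6; 0 0 0 -0.3725 0.031 0.45 0.3; 0 0 0 -0.3725 0.031 0.45 0.3; 0 0 0 -0.3725 0.031 0.45 0.3; 0 0 0 -0.3725 0.031 0.45 0.3")

```text
clock: 54.15
ee_pos: [0.545, 0.0127, 0.2098]
eef_rot: [0.0, -0.655, 0.756, -0.0]
ft_force: [0.0, 0.8, 0.2]
width: 0.701
```

```bash
python3 look.py w "[.58,.01,.02]" "plate_s,weight"
```

```text
54.15 [0.545  0.0127 0.2098] [0.  0.8 0.2] 0.701
top org 270 161
top plate_s [(0.8, array([0.4959, 0.3127, 0.0117])), (0.74, array([0.5757, 0.0057, 0.0024]))]
top weight [(0.82, array([6.562e-01, 1.710e-01, 2.000e-04])), (0.62, array([ 7.157e-01, -1.586e-01,  4.000e-04]))]
side org 242 205
side plate_s [(0.98, array([0.494 , 0.3092, 0.0201])), (0.73, array([0.5772, 0.008 , 0.0015]))]
side weight [(0.68, array([0.7307, 0.3458, 0.0012])), (0.57, array([ 0.6485,  0.1675, -0.    ]))]
```

View pics/w_side.png

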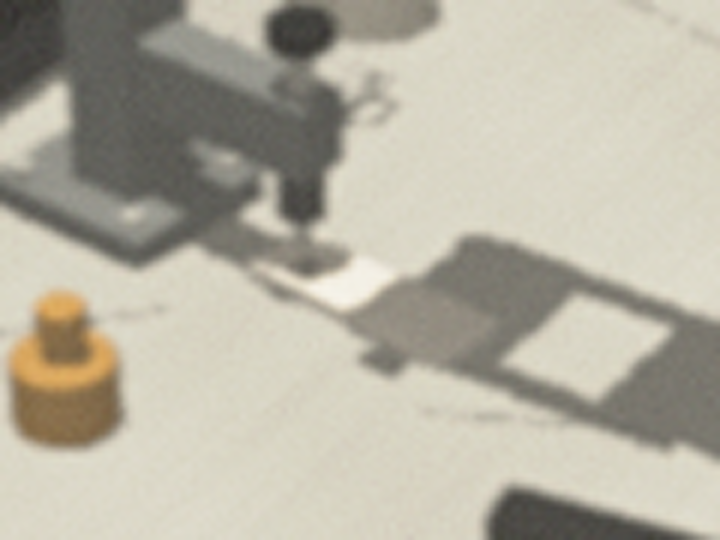

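carry_out(rows="0 0 0 0 0 -0.25 0.3; 0 0 0 0 0 -0.5 0.3; 0 0 0 0 0 -0.75 0.3; 0 0 0 0 0 -0.9 0.3; 0 0 0 0 0 -0.9 0.3; 0 0 0 0 0 -0.9 0.3; 0 0 0 0 0 -0.9 0.3; 0 0 0 0 0 -0.9 0.3")

```text
clock: 55.25
ee_pos: [0.5468, 0.0126, 0.0329]
eef_rot: [0.002, -0.655, 0.756, -0.002]
ft_force: [-0.2, -0.4, 0.2]
width: 0.702
```

carry_out(rows="0 0 0 0 0 -0.1 0.33; 0 0 0 0 0 -0.17 0.33; 0 0 0 0 0 -0.21 0.33; 0 0 0 0 0 -0.225 0.33; 0 0 0 0 0 -0.225 0.33; 0 0 0 0 0 -0.225 0.33")

```text
clock: 55.85
ee_pos: [0.545, 0.0127, -0.0145]
eef_rot: [0.0, -0.655, 0.756, -0.0]
ft_force: [0.5, -0.9, -0.0]
width: 0.67
```

carry_out(rows="0 0 0 0 0 -0.012 0.35; 0 0 0 0 0 -0.012 0.35; 0 0 0 0 0 -0.012 0.42; 0 0 0 0 0 -0.012 0.46; 0 0 0 0 0 -0.012 0.5; 0 0 0 0 0 -0.012 0.6; 0 0 0 0 0 -0.012 0.7; 0 0 0 0 0 -0.012 0.75; 0 0 0 0 0 -0.012 0.75")

```text
clock: 56.75
ee_pos: [0.5449, 0.0127, -0.0168]
eef_rot: [0.0, -0.655, 0.756, -0.0]
ft_force: [-2.1, 0.6, 5.2]
width: 0.49
```

Gripped. Now draw out and lift.

carry_out(rows="0 0 0 0 0 0.015 0.8; 0 0 0 -0.05 0.0075 0.02 0.8; 0 0 0 -0.15 0.022 0.02 0.8; 0 0 0 -0.25 0.037 0.02 0.8; 0 0 0 -0.37 0.054 0.02 0.8; 0 0 0 -0.4 0.058 0.1 0.8; 0 0 0 -0.4 0.058 0.25 0.8; 0 0 0 -0.4 0.058 0.42 0.8; 0 0 0 -0.4 0.058 0.42 0.8; 0 0 0 -0.4 0.058 0.42 0.8; 0 0 0 -0.4 0.058 0.42 0.8")

```text
clock: 57.85
ee_pos: [0.4628, 0.0245, 0.0649]
eef_rot: [-0.001, -0.655, 0.756, 0.001]
ft_force: [0.1, 0.2, -0.5]
width: 0.488
```

```bash
python3 look.py x "[.52,.02,.08]" plate_s,mark_s,plate_m
```

```text
57.85 [0.4628 0.0245 0.0649] [ 0.1  0.2 -0.5] 0.488
top org 266 181
top plate_s [(0.67, array([0.4976, 0.3156, 0.015 ]))]
top mark_s [(0.41, array([0.5394, 0.0162, 0.0932]))]
top plate_m [(0.67, array([0.4976, 0.3156, 0.015 ]))]
side org 257 195
side plate_s [(0.67, array([0.4963, 0.3097, 0.0163])), (0.65, array([0.4996, 0.0152, 0.0834]))]
side mark_s [(0.6, array([0.5416, 0.349 , 0.0229])), (0.57, array([0.5379, 0.0217, 0.0894]))]
side plate_m [(0.67, array([0.4963, 0.3097, 0.0163])), (0.65, array([0.4996, 0.0152, 0.0834]))]
```

View pics/x_side.png

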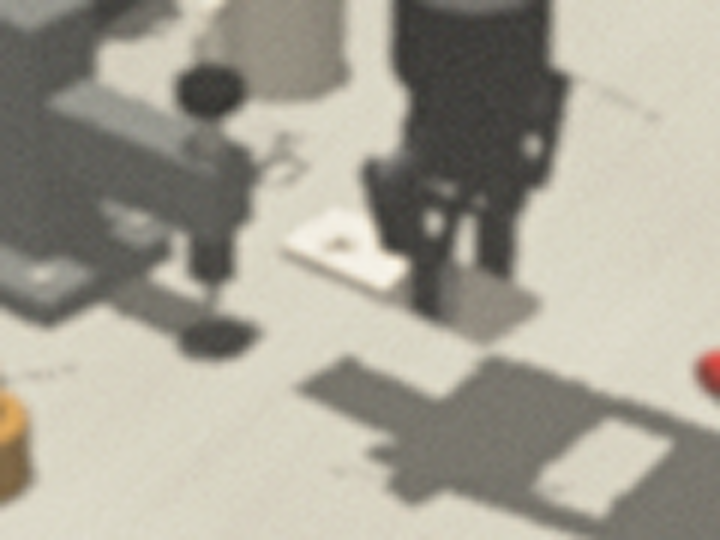

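Held correctly. Next I'll carry it over the stack.

carry_out(rows="0 0 0.02 0.005 0.1 0.02 0.8; 0 0 0.04 0.01 0.25 0.02 0.8; 0 0 0.06 0.015 0.4 0.02 0.8; 0 0 0.08 0.02 0.55 0.02 0.8; 0 0 0.1 0.025 0.7 0.02 0.8; 0 0 0.12 0.03 0.85 0.02 0.8; 0 0 0.14 0.031 1 0.02 0.8; 0 0 0.1553 0.031 1 0.02 0.8; 0 0 0.1553 0.031 1 0.02 0.8; 0 0 0.1553 0.031 1 0.02 0.8")

```text
clock: 59.25
ee_pos: [0.4705, 0.2242, 0.0703]
eef_rot: [0.0, 0.932, -0.362, -0.0]
ft_force: [-0.7, 0.3, -0.7]
width: 0.485
```

carry_out(rows="0 0 0 0 0.1 0 0.8; 0 0 0 0 0.2 0 0.8; 0 0 0 0 0.3 0 0.8; 0 0 0 0 0.307 -0.05 0.8; 0 0 0 0 0.307 -0.1 0.8; 0 0 0 0 0.307 -0.15 0.8; 0 0 0 0 0.307 -0.15 0.8; 0 0 0 0 0.307 -0.15 0.8")

```text
clock: 60.05
ee_pos: [0.4702, 0.2848, 0.0397]
eef_rot: [0.001, 0.932, -0.361, -0.001]
ft_force: [0.5, 0.0, -1.1]
width: 0.49
```

```bash
python3 look.py y "[.5,.31,.03]" plate_s,mark_s,board
```

```text
60.05 [0.4702 0.2848 0.0397] [ 0.5  0.  -1.1] 0.49
top org 146 189
top plate_s []
top mark_s [(0.74, array([ 0.3765, -0.0928, -0.0036]))]
top board [(0.57, array([ 0.2861, -0.2794, -0.0011]))]
side org 207 264
side plate_s [(0.76, array([0.4948, 0.3105, 0.0183])), (0.65, array([0.4931, 0.3107, 0.0593]))]
side mark_s [(0.91, array([0.5187, 0.3448, 0.0661])), (0.73, array([0.5406, 0.3428, 0.0225]))]
side board [(0.57, array([ 4.953e-01,  3.058e-01, -3.000e-04]))]
```

View pics/y.png

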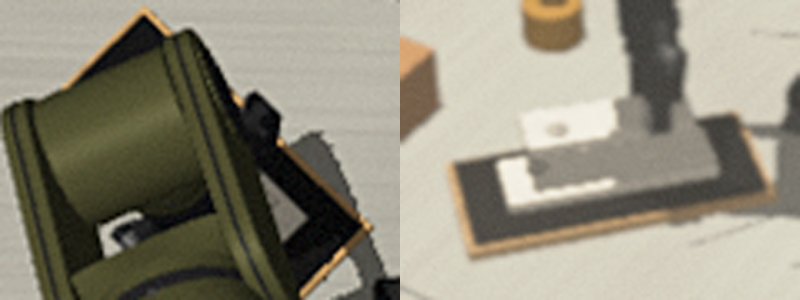

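carry_out(rows="0 0 0 0 0 -0.05 0.8; 0 0 0 0 0 -0.1 0.8; 0 0 0 0 0 -0.13 0.8; 0 0 0 0 0 -0.15 0.8; 0 0 0 0 0 -0.155 0.8; 0 0 0 0 0 -0.155 0.8; 0 0 0 0 0 -0.155 0.8")

```text
clock: 61.15
ee_pos: [0.4709, 0.2859, 0.0098]
eef_rot: [-0.0, 0.933, -0.361, 0.0]
ft_force: [0.5, 0.0, 0.3]
width: 0.485
```

carry_out(rows="0 0 0 0 0 -0.005 0.8; 0 0 0 0 0 -0.01 0.8; 0 0 0 0 0 -0.01 0.8")

```text
clock: 61.45
ee_pos: [0.4706, 0.2857, 0.0075]
eef_rot: [-0.0, 0.933, -0.361, 0.0]
ft_force: [0.7, 0.5, 0.0]
width: 0.49
```

carry_out(rows="0 0 0 0 0 -0.005 0.8; 0 0 0 0 0 -0.01 0.8; 0 0 0 0 0 -0.01 0.8")

```text
clock: 61.75
ee_pos: [0.4706, 0.2857, 0.0054]
eef_rot: [0.0, 0.933, -0.361, -0.0]
ft_force: [-0.0, 0.1, 0.0]
width: 0.49
```

carry_out(rows="0 0 0 0 0 -0.005 0.8; 0 0 0 0 0 -0.005 0.8; 0 0 0 0 0 -0.005 0.8")

```text
clock: 62.05
ee_pos: [0.4707, 0.2857, 0.0053]
eef_rot: [0.0, 0.933, -0.361, -0.0]
ft_force: [-1.8, -1.6, 6.5]
width: 0.488
```

Contact with plate m. Releasing, rising straight up and clearing.

carry_out(rows="0 0 0 0 0 0 0.6; 0 0 0 0 0 0 0.5; 0 0 0 0 0 0 0.4; 0 0 0 0 0 0 0.3; 0 0 0 0 0 0 0.25; 0 0 0 0 0 0.2 0.25; 0 0 0 0 0 0.5 0.25; 0 0 0 0 0 0.8 0.25; 0 0 0 0 0 0.8 0.25; 0 0 0 0 -0.4 0.9 0.25; 0 0 0 0.2 -0.6 1 0.25; 0 0 0 0.4 -0.6 1 0.25; 0 0 0 0.4 -0.6 1 0.25; 0 0 0 0.4 -0.6 1 0.25; 0 0 0 0.4 -0.6 1 0.25")

```text
clock: 63.55
ee_pos: [0.5498, 0.1661, 0.2035]
eef_rot: [0.0, 0.933, -0.361, -0.001]
ft_force: [-0.3, -0.2, -1.3]
width: 0.748
```

```bash
python3 look.py z "[.5,.31,.03]" plate_s,mark_s,weight
python3 - <<'E'
from h import *
for n in("top","side"):
    d=robot.snapshot(n)
    for t in("plate_s","weight"):
        for o in robot.outline_of(n,t)[:2]:
            print(n,t,round(o["conf"],2),o["pixels"].sum(),rect(d,o["pixels"],.032 if t=="plate_s" else .038))
    v,u=np.nonzero(d["range_z"]>0)
    w=np.array([ray(d,a,b,depth=d["range_z"][b,a]) for a,b in zip(u,v)]); w=w[(abs(w[:,0]-.652)<.05)&(abs(w[:,1]-.167)<.05)&(w[:,2]>.06)]
    print("wknob",len(w),((w.max(0)+w.min(0))/2).round(4),np.ptp(w,0).round(3),np.percentile(w[:,2],[50,95]))
E
```

```text
63.55 [0.5498 0.1661 0.2035] [-0.3 -0.2 -1.3] 0.748
top org 146 189
top plate_s [(0.83, array([0.4938, 0.3107, 0.0222])), (0.75, array([0.4946, 0.3121, 0.0102]))]
top mark_s [(0.9, array([0.5189, 0.3413, 0.0303])), (0.67, array([0.5386, 0.3462, 0.0222]))]
top weight []
side org 207 264
side plate_s [(0.77, array([0.4933, 0.3122, 0.0273])), (0.73, array([0.4977, 0.3093, 0.0172]))]
side mark_s [(0.95, array([0.5175, 0.3459, 0.0305])), (0.68, array([0.492 , 0.3078, 0.0159])), (0.55, array([0.5402, 0.3443, 0.0257]))]
side weight [(0.92, array([6.473e-01, 1.688e-01, 4.000e-04]))]
top plate_s 0.8 399 (array([510.7, 328.9]), 80.8, 42.6, 47.22718811035156)
top plate_s 0.69 246 (array([513.2, 331.5]), 108.8, 52.8, 47.248531341552734)
top weight 0.45 120 (array([543.7, 362.5]), 50.9, 17.3, -46.38908767700195)Traceback (most recent call last):
  File "<stdin>", line 9, in <module>
    return umr_maximum(a, axis, None, out, keepdims, initial, where)
ValueError: zero-size array to reduction operation maximum which has no identity
```

View pics/z.png

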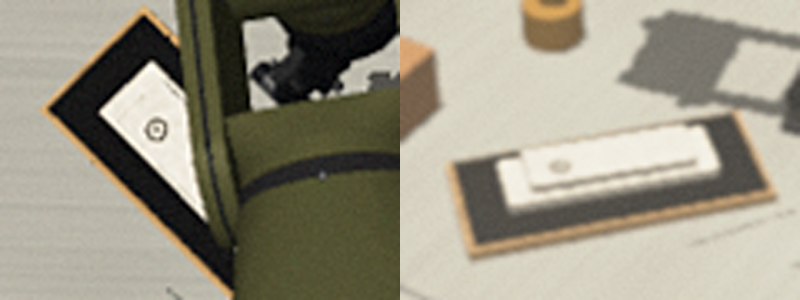

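Plate s is stacked on m at about (0.494,0.311). Now the weight, whose knob centre is near (0.6505,0.169).

carry_out(rows="0 0 0 0.2 0.015 0 0.35; 0 0 0 0.4 0.015 0 0.35; 0 0 0 0.499 0.015 -0.1 0.35; 0 0 0 0.499 0.015 -0.3 0.35; 0 0 0 0.499 0.015 -0.55 0.35; 0 0 0 0.499 0.015 -0.55 0.35; 0 0 0 0.499 0.015 -0.55 0.35; 0 0 0 0.499 0.015 -0.55 0.35; 0 0 0 0.499 0.015 -0.55 0.35")

```text
clock: 65.0
ee_pos: [0.6527, 0.1692, 0.0987]
eef_rot: [-0.002, 0.933, -0.361, 0.003]
ft_force: [0.9, -0.1, 0.7]
width: 0.654
```

```bash
python3 look.py aa "[.65,.168,.05]" weight
python3 - <<'E'
from h import *
d=robot.snapshot("side");p=robot.get_state()["ee_pos"]
print("knob px expected",proj(d,[.6505,.169,.068]),"tool axis px at same z",proj(d,[p[0],p[1],.068]))
E
```

```text
65.0 [0.6527 0.1692 0.0987] [ 0.9 -0.1  0.7] 0.654
top org 206 128
top weight []
side org 192 215
side weight [(0.8, array([0.6498, 0.1646, 0.0011]))]
knob px expected (np.float64(252.0055548008881), np.float64(255.094569329844)) tool axis px at same z (np.float64(251.90198634308538), np.float64(255.02410828620623))
```

View pics/aa.png

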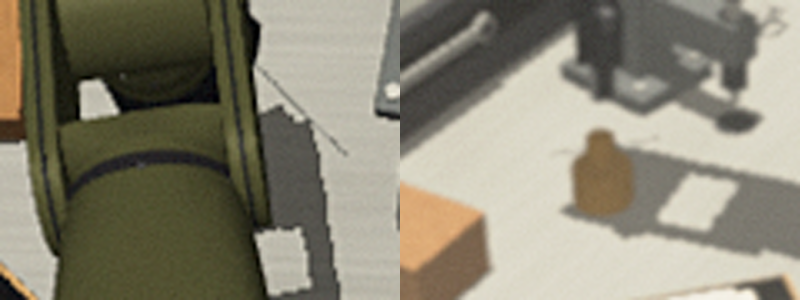

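View pics/aa_side.png

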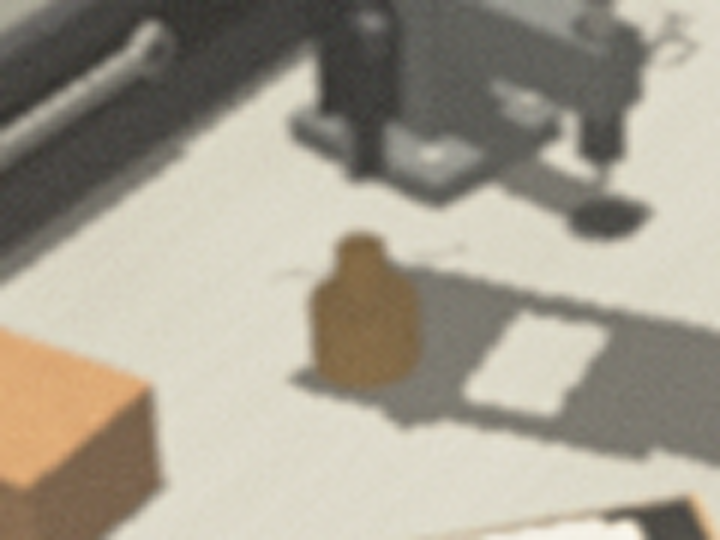

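The knob top appears at (251.5,254.8) against a prediction of (252.0,255.1), so we're aligned. Descending.

carry_out(rows="0 0 0 0 0 -0.1 0.35; 0 0 0 0 0 -0.2 0.35; 0 0 0 0 0 -0.28 0.35; 0 0 0 0 0 -0.3 0.35; 0 0 0 0 0 -0.3 0.35; 0 0 0 0 0 -0.3 0.35; 0 0 0 0 0 -0.3 0.35")

```text
clock: 65.95
ee_pos: [0.6514, 0.1689, 0.0359]
eef_rot: [-0.001, 0.933, -0.361, 0.001]
ft_force: [-0.2, -0.2, 0.3]
width: 0.655
```

carry_out(rows="0 0 0 0 0 -0.02 0.35; 0 0 0 0 0 -0.04 0.35; 0 0 0 0 0 -0.045 0.35; 0 0 0 0 0 -0.045 0.35; 0 0 0 0 0 -0.045 0.35")

```text
clock: 66.45
ee_pos: [0.6504, 0.1687, 0.0254]
eef_rot: [0.0, 0.933, -0.361, -0.0]
ft_force: [-0.3, 1.0, -0.0]
width: 0.65
```

```bash
python3 look.py ab "[.65,.168,.05]" ""
```

```text
66.45 [0.6504 0.1687 0.0254] [-0.3  1.  -0. ] 0.65
top org 206 128
side org 192 215
```

View pics/ab_side.png

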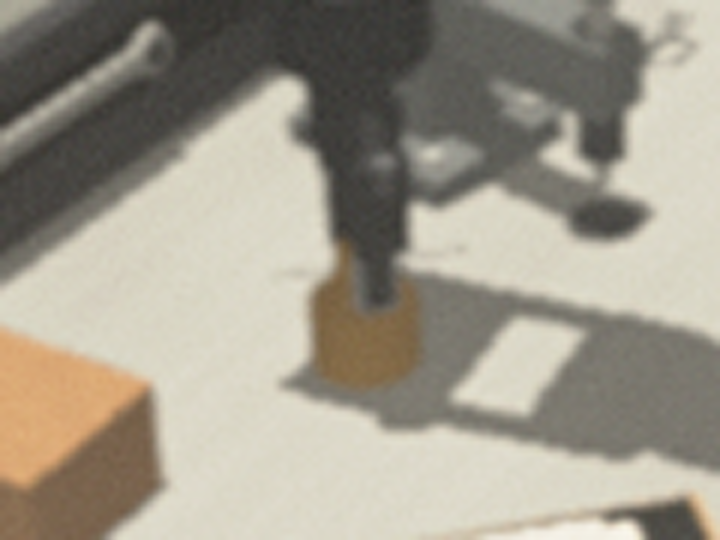

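Good: the fingers are around the knob and above the drum. Close and lift.

carry_out(rows="0 0 0 0 0 0 0.5; 0 0 0 0 0 0 0.58; 0 0 0 0 0 0 0.64; 0 0 0 0 0 0 0.7; 0 0 0 0 0 0 0.8; 0 0 0 0 0 0 0.9; 0 0 0 0 0 0 0.95; 0 0 0 0 0 0 0.95")

```text
clock: 67.35
ee_pos: [0.6509, 0.1685, 0.0259]
eef_rot: [-0.0, 0.933, -0.361, 0.001]
ft_force: [1.4, -2.8, 1.8]
width: 0.281
```

carry_out(rows="0 0 0 0 0 0.02 0.95; 0 0 0 0 0 0.1 0.95; 0 0 0 0 0 0.2 0.95; 0 0 0 0 0 0.3 0.95; 0 0 0 0 0 0.35 0.95; 0 0 0 0 0 0.35 0.95; 0 0 0 0 0 0.35 0.95")

```text
clock: 68.05
ee_pos: [0.6496, 0.1688, 0.0947]
eef_rot: [0.0, 0.933, -0.361, -0.001]
ft_force: [-0.5, 1.1, -7.0]
width: 0.281
```

```bash
python3 look.py ac "[.65,.168,.1]" "weight,plate_s"
```

```text
68.05 [0.6496 0.1688 0.0947] [-0.5  1.1 -7. ] 0.281
top org 204 123
top weight []
top plate_s [(0.98, array([0.494 , 0.3099, 0.0236])), (0.79, array([0.4935, 0.3132, 0.0124]))]
side org 191 200
side weight [(0.6, array([ 0.3811, -0.0867,  0.0021])), (0.16, array([ 0.6211,  0.0042, -0.0017]))]
side plate_s [(0.97, array([0.4929, 0.3095, 0.0201])), (0.7, array([0.4951, 0.3088, 0.024 ]))]
```

View pics/ac_side.png

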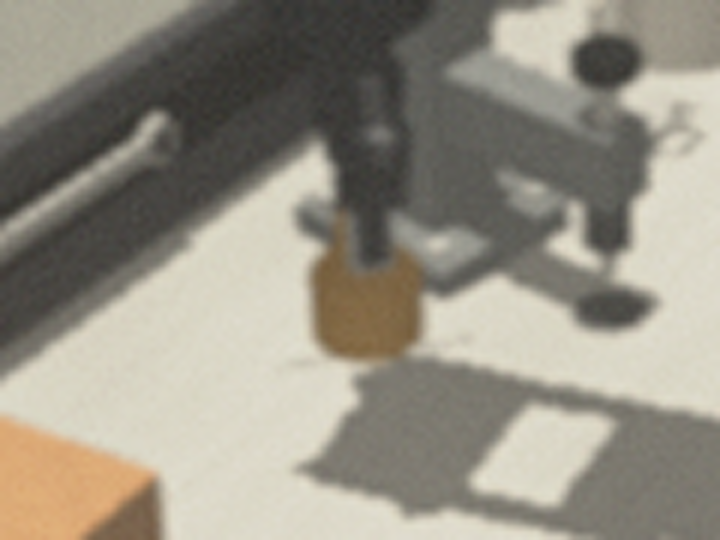

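carry_out(rows="0 0 0 -0.08 0.07 0 0.95; 0 0 0 -0.2 0.18 0 0.95; 0 0 0 -0.34 0.3 0 0.95; 0 0 0 -0.48 0.42 0 0.95; 0 0 0 -0.6 0.54 0 0.95; 0 0 0 -0.7 0.64 0 0.95; 0 0 0 -0.78 0.71 0 0.95; 0 0 0 -0.7825 0.7115 0 0.95; 0 0 0 -0.7825 0.7115 0 0.95; 0 0 0 -0.7825 0.7115 -0.05 0.95; 0 0 0 -0.7825 0.7115 -0.12 0.95; 0 0 0 -0.7825 0.7115 -0.15 0.95; 0 0 0 -0.7825 0.7115 -0.15 0.95; 0 0 0 -0.7825 0.7115 -0.15 0.95")

```text
clock: 69.75
ee_pos: [0.4939, 0.3106, 0.0648]
eef_rot: [0.0, 0.933, -0.361, -0.0]
ft_force: [-0.4, 0.1, -6.5]
width: 0.281
```

```bash
python3 look.py ad "[.495,.31,.05]" "weight"
```

```text
69.75 [0.4939 0.3106 0.0648] [-0.4  0.1 -6.5] 0.281
top org 144 190
top weight [(0.68, array([0.4952, 0.3115, 0.0136])), (0.63, array([ 0.2838, -0.2804, -0.0015])), (0.36, array([0.4968, 0.3083, 0.0406])), (0.2, array([ 0.7153, -0.1563, -0.0023]))]
side org 209 258
side weight [(0.85, array([0.4919, 0.3116, 0.0407]))]
```

View pics/ad_side.png

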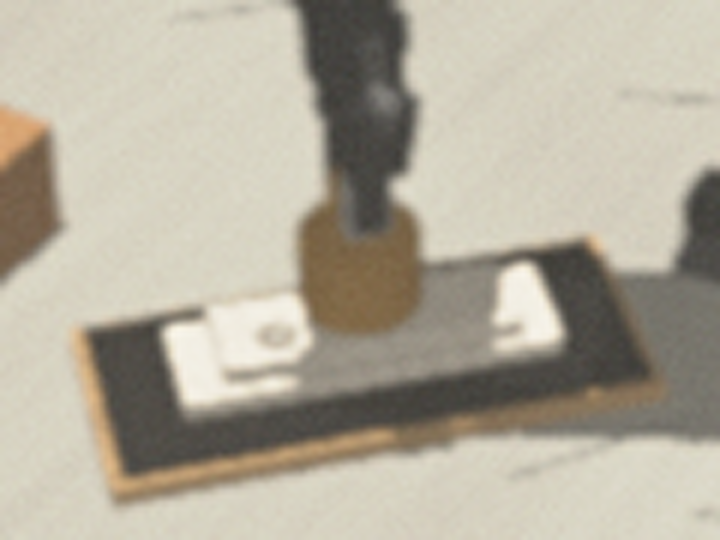

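The weight is over the middle of the stack, about 7 mm up. Lowering gently.

carry_out(rows="0 0 0 0 0 -0.01 0.95; 0 0 0 0 0 -0.02 0.95; 0 0 0 0 0 -0.025 0.95; 0 0 0 0 0 -0.025 0.95")

```text
clock: 70.35
ee_pos: [0.4937, 0.3109, 0.0602]
eef_rot: [0.0, 0.933, -0.361, -0.0]
ft_force: [-0.7, -0.5, -6.1]
width: 0.28
```

carry_out(rows="0 0 0 0 0 -0.005 0.95; 0 0 0 0 0 -0.008 0.95; 0 0 0 0 0 -0.008 0.95")

```text
clock: 70.65
ee_pos: [0.4939, 0.311, 0.0588]
eef_rot: [0.0, 0.933, -0.361, -0.0]
ft_force: [0.2, -0.5, -7.6]
width: 0.282
```

carry_out(rows="0 0 0 0 0 -0.005 0.95; 0 0 0 0 0 -0.005 0.95; 0 0 0 0 0 -0.005 0.95")

```text
clock: 70.95
ee_pos: [0.4939, 0.3111, 0.0579]
eef_rot: [-0.0, 0.933, -0.361, 0.0]
ft_force: [0.4, -0.5, -6.1]
width: 0.28
```

carry_out(rows="0 0 0 0 0 -0.004 0.95; 0 0 0 0 0 -0.004 0.95; 0 0 0 0 0 -0.004 0.95")

```text
clock: 71.25
ee_pos: [0.4941, 0.3112, 0.0579]
eef_rot: [-0.0, 0.933, -0.361, 0.0]
ft_force: [-1.9, -1.6, 0.3]
width: 0.281
```

Down: the stack now carries the load. Release and rise.

carry_out(rows="0 0 0 0 0 0 0.85; 0 0 0 0 0 0 0.7; 0 0 0 0 0 0 0.6; 0 0 0 0 0 0 0.5; 0 0 0 0 0 0 0.35; 0 0 0 0 0 0 0.2; 0 0 0 0 0 0 0.2; 0 0 0 0 0 0.1 0.2; 0 0 0 0 0 0.3 0.2; 0 0 0 0 0 0.55 0.2; 0 0 0 0 0 0.8 0.2; 0 0 0 0 -0.3 0.8 0.2; 0 0 0 -0.3 -0.7 0.8 0.2; 0 0 0 -0.4 -1 0.8 0.2; 0 0 0 -0.4 -1 0.8 0.2; 0 0 0 -0.4 -1 0.8 0.2; 0 0 0 -0.4 -1 0.8 0.2; 0 0 0 -0.4 -1 0.8 0.2")

```text
clock: 73.05
ee_pos: [0.4142, 0.1111, 0.2175]
eef_rot: [-0.001, 0.932, -0.361, 0.0]
ft_force: [-0.0, 0.3, -0.0]
width: 0.798
```

```bash
python3 look.py ae "[.495,.31,.05]" "weight,plate_s,mark_s,mark_m,board"
python3 - <<'E'
from h import *
for n in("top","side"):
    d=robot.snapshot(n)
    cv2.imwrite(f"pics/af_{n}.png",d["img"][:,:,::-1])
    v,u=np.nonzero(d["range_z"]>0)
    w=np.array([ray(d,a,b,depth=d["range_z"][b,a]) for a,b in zip(u,v)]); w=w[(abs(w[:,0]-.494)<.06)&(abs(w[:,1]-.311)<.06)&(w[:,2]>.05)]
    k=w[w[:,2]>.09]
    print(n,"drum+",len(w),((w.max(0)+w.min(0))/2).round(4),"knob",((k.max(0)+k.min(0))/2).round(4),np.percentile(k[:,2],95))
E
```

```text
73.05 [0.4142 0.1111 0.2175] [-0.   0.3 -0. ] 0.798
top org 144 190
top weight [(0.86, array([0.4966, 0.3107, 0.0329]))]
top plate_s [(0.71, array([0.4936, 0.3168, 0.0126])), (0.66, array([0.6196, 0.0051, 0.152 ])), (0.62, array([0.4924, 0.3108, 0.0247]))]
top mark_s [(0.94, array([0.5178, 0.3419, 0.0326])), (0.83, array([0.5372, 0.3477, 0.0212]))]
top mark_m [(0.94, array([0.5178, 0.3419, 0.0326])), (0.83, array([0.5372, 0.3477, 0.0212]))]
top board [(0.77, array([ 0.4954,  0.3151, -0.002 ])), (0.65, array([ 0.7166, -0.1596, -0.0025]))]
side org 209 258
side weight [(0.55, array([0.4926, 0.3092, 0.0337]))]
side plate_s [(0.9, array([0.4928, 0.3116, 0.024 ])), (0.85, array([0.4937, 0.3094, 0.0169]))]
side mark_s [(0.8, array([0.5185, 0.3487, 0.0295])), (0.56, array([0.5403, 0.3448, 0.023 ])), (0.35, array([0.3503, 0.1589, 0.0012]))]
side mark_m [(0.8, array([0.5185, 0.3487, 0.0295])), (0.56, array([0.5403, 0.3448, 0.023 ])), (0.35, array([0.3503, 0.1589, 0.0012]))]
side board [(0.67, array([4.956e-01, 3.085e-01, 1.000e-04]))]
top drum+ 439 [0.4945 0.312  0.0779] knob [0.4944 0.3125 0.0975] 0.10294042795270258
side drum+ 392 [0.4918 0.3139 0.0778] knob [0.4919 0.3142 0.0978] 0.10291003304269733
```

View pics/ae.png

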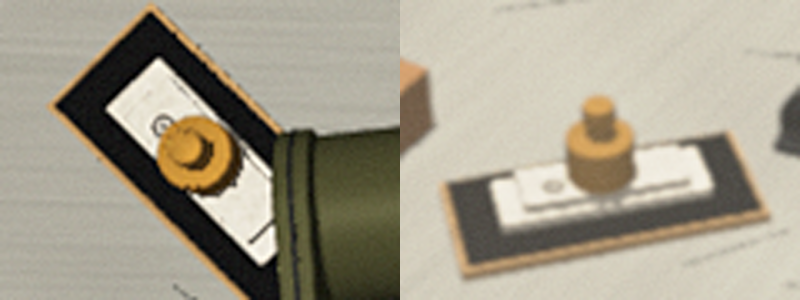

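View pics/af_top.png

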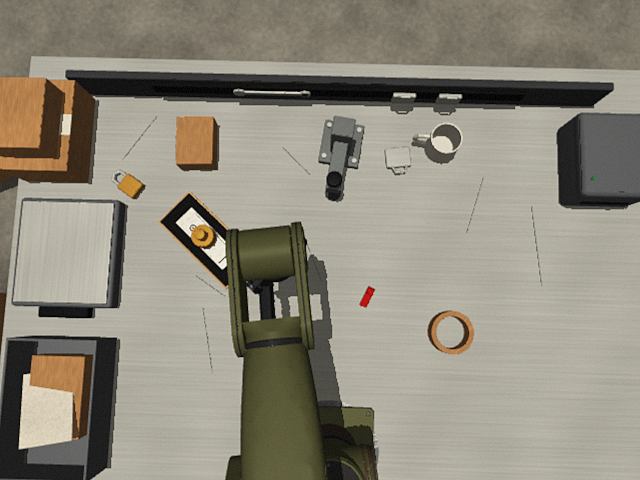

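The stack is centred and the weight stands upright on it, with the knob top at about 0.103 and its axis near (0.494,0.312). The gripper is clear. Handing in.

```bash
python3 -c "
from rig import robot
print(robot.job_done())"
```

```text
the job is handed in; nothing more can be done
None
```

I punched both plates, stacked them on the board with the brass weight on top, and handed the job in at about 73 s of the 210 s. Only the middle and short plates were there. The hand-in gives no verdict.

**Strikes:** Each plate was slid under the pin with its ring within about 2 mm of the pin's axis, going by close-ups from both cameras. I pressed the knob until the wrist felt about 15 N, which is above the 6 to 8 N suggested. The pin's contact with the plate could not be seen directly. I take it from the press stopping at the same height both times and the force rising sharply there.

**Final checks:**

| Item | Measured position | Board centre |
|---|---|---|
| Middle plate | about (0.494, 0.311), yaw 47.2° | about (0.494, 0.312), yaw about 47° |
| Short plate, on top of the middle one | about (0.494, 0.311), about square | same |
| Weight | about (0.494, 0.312), upright, underside near 0.033 m | same |

- **Bystanders:** They appear unmoved. The arm hid the stapler from the top camera at the end; in the side camera it read within about 5 mm of where it started.
- **Robot:** The gripper is open and clear of everything.

**What disagreed:**
- **Finger length:** The finger ends sat about 20 mm behind the reported tool point. Because of this, two early grips on the middle plate closed above it or on its top, at no more than about 6 N, and I redid them lower.
- **Camera offset:** The two cameras differed by 3 to 6 mm in absolute position, so I compared things within one picture where it mattered.

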